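# Screw the lamp's battery cover shut and switch the lamp on

### The job

Take the screwdriver from its wooden stand and drive the lamp's battery-cover screw clockwise with it until it is fully home. Then flick the lamp's toggle switch over to its other side, and leave the screwdriver in the redware jar. Do not turn the screw with your fingers, keep the jar upright and leave the figurine and the glass cloche where they are.

Things in the scene. Friction and masses are not known exactly. Their poses are not given: they have to be found in the camera images.
- screwdriver: Loose stubby cross-bit screwdriver, 140 mm long, about 140 g, upright, bit down, in the stand. Origin at the bit's lowest point; z runs up the shaft. Bit: two crossed blades 3 mm thick, 16 mm wide, 12 mm tall, along the x and y axes. Shaft 11 mm thick to z = 65 mm, then a round collar 34 mm across to z = 71 mm, then the handle to 140 mm. All is alike every quarter turn about z.
- handle (a point): Best place to grip the screwdriver: on its axis, 105 mm above the bit's lowest point, midway up the dark wood handle, which is 24 mm square (flats facing the x and y axes, rounded edges) from 34 mm below to 33 mm above this point.
- stand: Fixed block of light wood, 76 x 76 mm, 75 mm tall, origin under its centre, with a vertical 20 mm through-hole in the middle; the screwdriver's collar rests on the top, so its bit hangs 10 mm above the block's underside. Lift it 70 mm to clear. Stands left or right of the lamp, the jar on the other side.
- jar: Loose squat redware jar, open at the top, 85 mm tall, 114 mm over the belly, mouth 80 mm across inside, inner floor 8 mm up, about 700 g. Origin under its centre, z up. A screwdriver let go in it, bit down near the floor, leans against the rim and stays.
- lamp: Fixed round white plastic tealight-style lamp, 124 mm across, held face down in a dark wooden cradle 144 mm across, so that its base is up: a flat top 60 mm above the origin (under the centre, on the mat). On that top: the grey battery cover with its screw at x = +28 mm, y = 0, and the toggle switch at x = -32 mm, y = 0 (lamp frame).
- cover_screw: The battery-cover screw on the lamp: plastic round head, 16 mm tall, 22 mm across below and flaring to 29 mm at its rim. Origin at the centre of the head's underside, which starts 3.3 to 4.5 mm above the lamp's top and sinks 6 mm per turn (0.95 mm per rad) until it rests on it. This body rises and sinks, but does not turn with the head.
- screw_head (a point): Centre of the screw head's rim; turns with the head, z up. Inside, a funnel narrows from 25 mm across at the rim to 18 mm at 6 mm depth. There stand the tops of four quarters; between them two crossing slots, 6.5 mm wide, along this point's x and y axes, go 6 mm further down (floor 12 mm below the rim). The seated bit has about 1 mm of play each way and 0.2 rad of turning play.
- screw_turn (a joint): Turn of the screw, rad: grows clockwise seen from above (screwing in); starts at 0 to 1.2, fully home at its stop at 4.7. Friction about 0.05 N m; it stays where left, pushing alone does not turn it. The bit must follow the sinking head. May be done in several strokes: lift the bit 10 mm, turn back a quarter or half turn, seat it again.
- toggle_tip (a point): Tip of the toggle lever (centre of its round end): a steel stub 7 mm thick, pivoting 2 mm above the lamp's top at lamp x = -32 mm, y = 0; the tip is 18 mm from the pivot.
- toggle (a joint): Angle of the toggle lever, rad: starts between 0 and 0.08, leaning 0.45 rad (26 degrees) from upright towards the lamp's +y; swings towards the lamp's -y to 0.9, leaning equally far the other way. It takes about 1 N at the tip and stays where it is left.
- figurine: Loose ceramic seated-bear storyteller figurine, 90 mm across, 127 mm tall, on the far side of the mat; origin under its centre. Leave it alone.
- cloche: Loose round glass cloche on a wooden foot 120 mm across, 149 mm tall, on the far side of the mat; origin under its centre. Leave it alone.
Things that resemble listed ones, but are neither listed nor needed, are in the scene too. What is shaped like the lamp but turquoise or yellow is not meant. Of the things that look like the screwdriver, the larger one is meant.

How it is judged:
By the outcome, as a careful person would: the job done as asked, in the order asked, and still so for the second after the job is handed in, with the robot touching nothing.
It also fails if it takes over 64 s, if anything falls off the work surface, if the arm or the gripper's body presses on something with over 40 N, if the wrist force passes 120 N, or if a joint passes its speed limit or range.

### The arm

A 6-joint arm with a two-finger parallel gripper is mounted at the origin on the work surface. World frame = base frame: x ahead of the robot, y to its left, z up, the work surface at z = 0. Lengths are in mm, angles in degrees, forces in N, time in s.
With the tool pointing down it reaches from about 275 to 825 mm from the base axis. Payload 4.9 kg.
Tool frame: the origin (TCP) lies at the very end of the fingers, on their centre line; the grasp point (between the pads) lies 19 mm behind it; z points along the fingers, y is the direction in which the jaws open and shut (so a half turn about z gives the same grasp; the last joint's range is limited). The gripper opens to 85 mm and grips with 20 to 120 N. Pads are 22 mm wide; open, the fingers measure 114 mm over their backs; the gripper's body (76 mm by 85 mm) begins 54 mm behind the grasp point. The pads swing forward as they close: fully open they stand 13 mm farther back than shut.
Start: joints at [64.389, 18.69, -11.035, 60.275, 0, 82.311], TCP at [169.243, 523.331, 231.281] pointing down, gripper open.
Joint ranges: [-152.03, 152.03], [-55.5, 102.48], [-74.3, 77.21], [-110.64, 120.58], [-84.22, 78.4], [-180, 180]. Speed limits (degrees/s): [147.25, 147.25, 180, 180, 180, 180].

### API

Orientations are given as [roll, pitch, yaw] about the fixed x, y, z axes, in that order (R = Rz(yaw) Ry(pitch) Rx(roll)).
In Python, from plant import r gives the robot as it stands. The module is installed in compiled form; this text tells all that it offers.
- The arm moves only by the shell command python3 -m jog 'ROWS' [FORCE]. ROWS is JSON, a list that holds one entry, the list of rows, each a list of 7 numbers: the shift along the tool's x, y, z in mm, then the turn, a rotation vector about the tool's x, y, z in rad, then the finger opening in mm, from 0 to 85.4. A call has exactly 5 rows; each row shifts and turns the commanded pose from where the row before left it, along the tool's axes as they then stand; what a row does not reach is not made up. A row lasts 1/12 s, in which the tool goes at most 41.7 mm and 7.16 degrees, less where a joint would pass 70% of its speed; a pose out of reach is approached as far as the arm can. A call is refused whole if a number of a shift passes 41.7 or a number of a turn 0.125, either way. A call with a gripper value outside its range is refused whole. The fingers move at their own pace and stop on an object; FORCE is the grip in N (left out, the last holds). Time passes only in rows, so rows that do not move let the fingers close, or fill a call up. It gives the time, the measured TCP pose, the force and the opening at its end, in the units of the state.
- r.sense(): the state, without advancing time (a new reading comes with each control period).
- r.camera(name): name is "scene" or "top" or "wrist"; returns the picture (480x640x3 uint8, red, green, blue); there is no depth.
- r.calibration(name): a dict with "camera_matrix" (3x3 intrinsics, pixels), "world_from_camera" (4x4, takes a point from camera to world coordinates); the wrist camera has in their place "hand_eye" (4x4, takes a point from camera to tool coordinates, whose origin is the TCP and whose axes are the flange's). Camera axes: x right, y up, looking along -z (the intrinsics and any distortion apply to the point x, -y, -z); pixel columns grow to the right and rows downward; lengths in mm; the calibration is good to about 2 mm. A picture is of the moment at which its call begins: read the wrist's pose just before it. calibration takes no time and is no camera call.
- r.sign_off(): hands the job in, once; it reports no verdict.
The state is a dict: "clock": time; "joint_positions": joint angles; "qd": joint speeds; "tau": joint torques, N m; "tcp_pos": TCP position; "ee_rot": TCP orientation; "force": force on the tool from outside, world axes, zero at the start; "ft_torque": the same for the moment, N m; "opening": finger opening in mm.
Only numpy, scipy, OpenCV 4.12 (cv2) and the standard library are available. Lean on these libraries where they do the work, as an engineer would, in place of code of your own. Each camera call takes 0.05 s, during which the arm holds its last target.

## Working session

There is one attempt and no reset: what is moved stays moved. The work goes in short steps, Python scripts to look and compute and a shell command to move; the robot and the scene stay as the last step left them, time stands still between calls to the robot, and variables do not carry over. Pictures are saved under pics/ and viewed, and the job is handed in when it is done.

```bash
mkdir -p pics; ls
python3 - <<'E'
from plant import r
import cv2
print(r.sense())
for n in("scene","top","wrist"):
    c=r.calibration(n); print(n,{k:(v.round(3).tolist() if hasattr(v,'round') else v) for k,v in c.items()})
    cv2.imwrite(f"pics/{n}0.png",r.camera(n)[:,:,::-1])
E
```

```text
pics
{'clock': 0.0, 'joint_positions': array([ 6.43891398e+01,  1.87315461e+01, -1.10934312e+01,  6.02743498e+01,
        4.85043002e-04,  8.23119663e+01]), 'qd': array([-0.07530296, -0.05666563,  0.06163187,  0.06889137,  0.05029367,
        0.00288937]), 'tau': array([ 1.26937044e-05, -4.43405485e+01,  2.62438256e+01,  1.54874730e-02,
       -9.60594411e-05,  2.56700837e-06]), 'tcp_pos': array([168.97317531, 522.77788787, 230.4984078 ]), 'ee_rot': array([-1.79901631e+02, -1.37685795e-02,  1.62077161e+02]), 'force': array([ 1.18615221e-03, -2.58853854e-01, -1.37872123e+00]), 'ft_torque': array([-0.02361089, -0.02738715,  0.01138819]), 'opening': 85.33675082755347}
scene {'camera_matrix': [[505.722, 0.0, 324.503], [0.0, 505.722, 234.795], [0.0, 0.0, 1.0]], 'world_from_camera': [[-0.196, -0.706, 0.681, 1230.944], [0.98, -0.126, 0.151, 123.414], [-0.021, 0.697, 0.716, 865.243], [0.0, 0.0, 0.0, 1.0]]}
top {'camera_matrix': [[531.639, 0.0, 321.597], [0.0, 531.639, 242.723], [0.0, 0.0, 1.0]], 'world_from_camera': [[-0.006, 0.994, -0.109, 328.567], [-1.0, -0.008, -0.014, -56.859], [-0.014, 0.109, 0.994, 1382.099], [0.0, 0.0, 0.0, 1.0]]}
wrist {'camera_matrix': [[340.583, 0.0, 317.413], [0.0, 340.583, 242.274], [0.0, 0.0, 1.0]], 'hand_eye': [[0.0, 0.959, 0.285, 70.895], [1.0, -0.0, -0.001, 0.293], [-0.001, 0.285, -0.959, -142.696], [0.0, 0.0, 0.0, 1.0]]}
```

View pics/scene0.png

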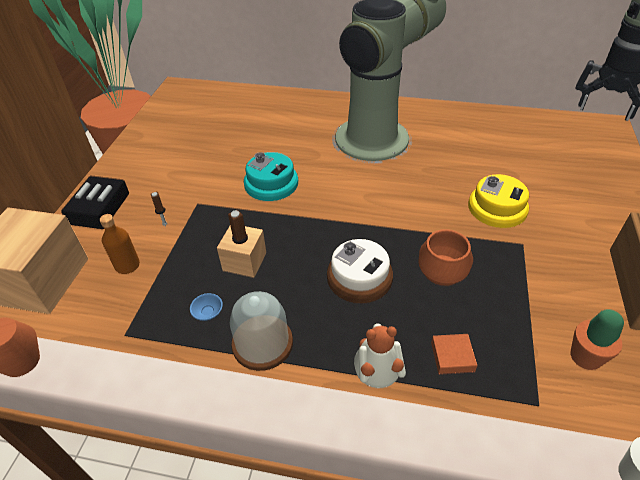

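View pics/top0.png

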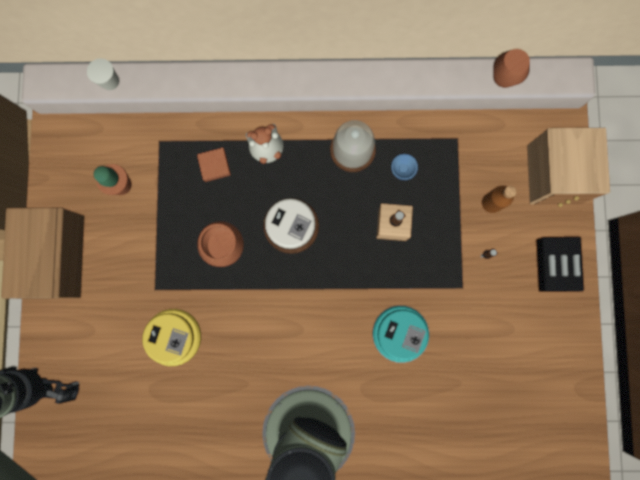

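View pics/wrist0.png

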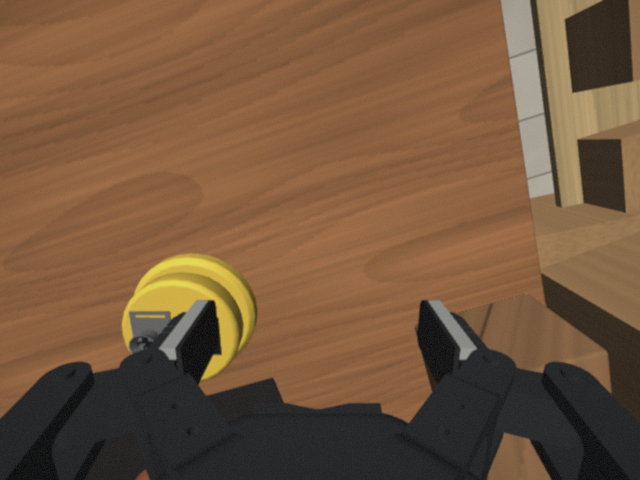

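The screwdriver candidates are the one in the stand (scene 237,225; top 398,216) and the small one on the table (scene 158,205; top 489,253). The one in the stand fits, since it is larger and held by the wooden block. The white lamp is at top (290,225). The turquoise and yellow ones are decoys. I'll confirm in enlarged crops.

```bash
cat > h.py <<'E'
from plant import r
import numpy as np, cv2
from scipy.spatial.transform import Rotation as R
def cam(n,s=None):
    c=r.calibration(n); K=np.array(c["camera_matrix"])
    if n=="wrist":
        s=s or r.sense(); T=np.eye(4); T[:3,:3]=R.from_euler('xyz',s["ee_rot"],degrees=True).as_matrix(); T[:3,3]=s["tcp_pos"]
        T=T@np.array(c["hand_eye"])
    else: T=np.array(c["world_from_camera"])
    return K,T
def pix(KT,P):
    K,T=KT; p=(np.linalg.inv(T)@np.append(P,1))[:3]; q=K@np.array([p[0],-p[1],-p[2]]); return q[:2]/q[2]
def ray(KT,u,v):
    K,T=KT; d=np.linalg.inv(K)@[u,v,1]; d=np.array([d[0],-d[1],-d[2]]); return T[:3,3],T[:3,:3]@d
def onz(KT,u,v,z):
    o,d=ray(KT,u,v); return (o+d*(z-o[2])/d[2]).round(1)
def crop(img,u0,v0,u1,v1,f,name):
    c=cv2.resize(img[v0:v1,u0:u1],None,fx=f,fy=f,interpolation=cv2.INTER_CUBIC)
    cv2.imwrite(name,c[:,:,::-1] )
def tri(obs):
    A=np.zeros((3,3));b=np.zeros(3)
    for KT,u,v in obs:
        o,d=ray(KT,u,v); d=d/np.linalg.norm(d); M=np.eye(3)-np.outer(d,d);A+=M;b+=M@o
    return np.linalg.solve(A,b).round(1)
E
python3 - <<'E'
from h import *
t=cv2.imread("pics/top0.png")[:,:,::-1]; s=cv2.imread("pics/scene0.png")[:,:,::-1]
crop(t,250,180,430,270,4,"pics/tc.png"); crop(s,200,190,480,310,2.8,"pics/sc.png")
E
```

```text
(no output)
```

View pics/tc.png

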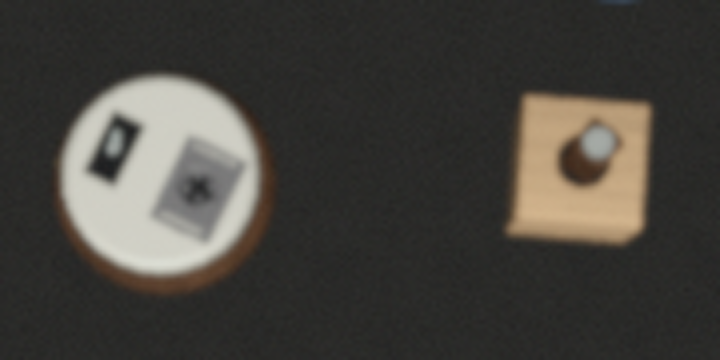

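View pics/sc.png

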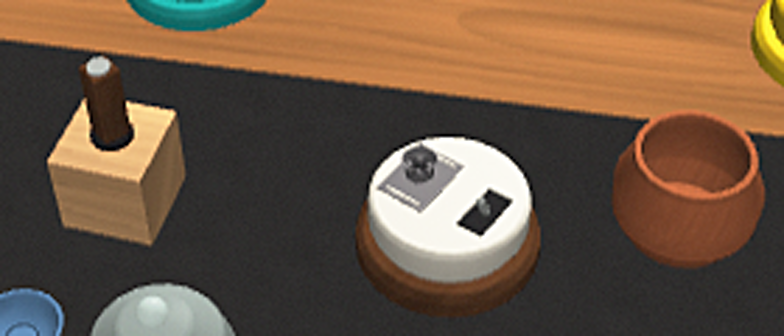

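The crops confirm it. The top crop shows the large screwdriver in the stand at (399.5,216), the lamp disc centre at (290,223), the screw at (299.5,226.5), the toggle at (279,217), and the jar at (220,243).

Run:
```python
from h import *
T=cam("top");S=cam("scene")
print("drv tri",tri([(T,399.5,215.8),(S,234.6,213.6)]),onz(T,399.5,215.8,150),onz(S,234.6,213.6,150))
print("stand corners z75",[onz(T,250+u/4,180+v/4,75) for u,v in((523,94),(652,103),(643,231),(513,220))])
print("lamp",onz(T,290.2,223.3,60),onz(S,200+449/2.8,190+210/2.8,60))
print("screw",onz(T,299.5,226.5,79),onz(S,200+419/2.8,190+160/2.8,79))
print("tog base",onz(T,278.8,217,60))
print("jar rim",onz(T,220,242,85),onz(S,200+697/2.8,190+153/2.8,85))
print("fig",onz(T,266,150,0),"cloche",onz(S,261,348,0))
```

```text
drv tri [ 525.3 -222.   151.5] [ 525.7 -222.5  150. ] [ 523.8 -222.5  150. ]
stand corners z75 [array([ 569. , -186.7,   75. ]), array([ 562.7, -266.6,   75. ]), array([ 482.6, -259.1,   75. ]), array([ 490.1, -179.1,   75. ])]
lamp [523.3  40.1  60. ] [538.9  45.   60. ]
screw [512.3  15.6  79. ] [509.9  17.3  79. ]
tog base [539.5  68.8  60. ]
jar rim [474.5 211.2  85. ] [471.5 221.8  85. ]
fig [730.4 109.2   0. ] cloche [ 735.1 -121.1    0. ]
```

```bash
for i in 1 2 3; do python3 -m jog '[[[-32.5,-23.2,0,0,0,0,85],[-32.5,-23.2,0,0,0,0,85],[-32.5,-23.2,0,0,0,0,85],[-32.5,-23.2,0,0,0,0,85],[-32.5,-23.2,0,0,0,0,85]]]' 40; done
python3 - <<'E'
from h import *
s=r.sense(); print(s["tcp_pos"],s["ee_rot"],s["joint_positions"])
cv2.imwrite("pics/w1.png",r.camera("wrist")[:,:,::-1]); import pickle; pickle.dump(s,open("w1.p","wb"))
E
```

```text
clock: 0.57
tcp_pos: [288.6, 361.4, 231.1]
ee_rot: [-180.0, 0.0, 162.1]
force: [0.7, -0.6, 1.3]
opening: 84.9
clock: 0.98
tcp_pos: [407.7, 200.8, 231.3]
ee_rot: [180.0, -0.0, 162.1]
force: [1.4, -0.4, 0.5]
opening: 84.9
clock: 1.4
tcp_pos: [526.6, 40.3, 231.1]
ee_rot: [180.0, -0.0, 162.0]
force: [1.0, 0.2, -0.2]
opening: 85.0
[526.64929234  40.27577698 231.09632472] [ 1.79996176e+02 -1.99157324e-02  1.62049970e+02] [-3.64171651e+00  1.64034159e+01 -1.42838430e+01  5.93310940e+01
  8.62748749e-03  1.43083132e+01]
```

View pics/w1.png

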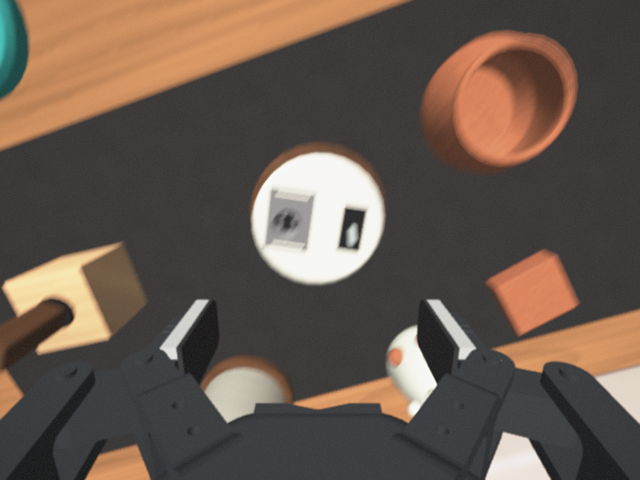

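Run:
```python
from h import *
t=cv2.imread("pics/w1.png")[:,:,::-1]
crop(t,245,140,395,290,5,"pics/w1c.png"); crop(t,420,20,590,180,4,"pics/w1j.png")
```

```text
(no output)
```

View pics/w1c.png

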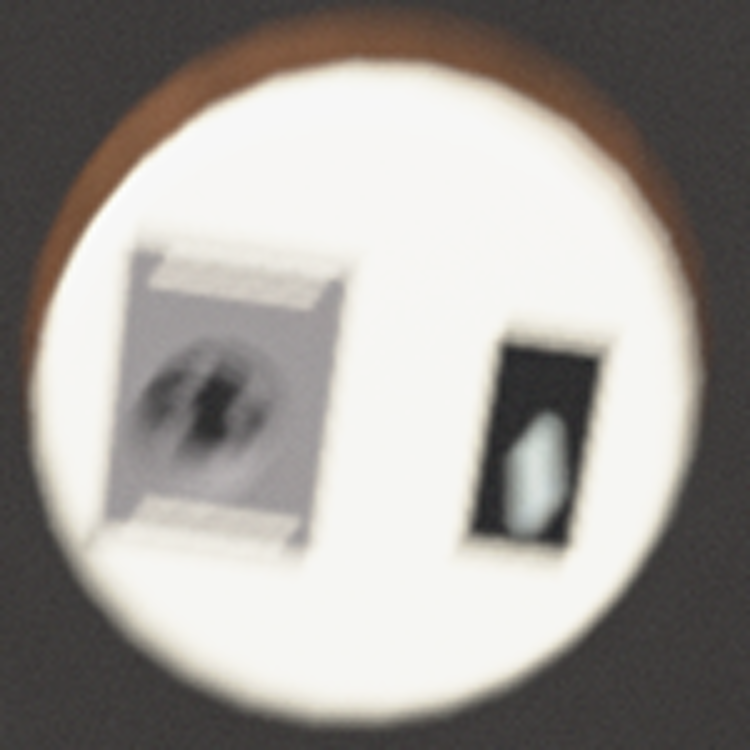

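```bash
python3 -m jog '[[[-1.3,-7,29,0,0,0,85],[-1.3,-7,29,0,0,0,85],[-1.3,-7,29,0,0,0,85],[-1.3,-7,29,0,0,0,85],[0,0,0,0,0,0,85]]]' 40
python3 - <<'E'
from h import *
import pickle
s=r.sense(); print(s["tcp_pos"],s["ee_rot"],s["joint_positions"])
im=r.camera("wrist");cv2.imwrite("pics/w2.png",im[:,:,::-1]); pickle.dump(s,open("w2.p","wb"))
E
```

```text
clock: 1.87
tcp_pos: [517.8, 13.6, 110.2]
ee_rot: [-179.9, -0.5, 162.0]
force: [-1.5, -0.1, -0.7]
opening: 84.9
[517.78622523  13.56532011 110.1603907 ] [-179.86435269   -0.53945825  161.98710465] [-6.65252576e+00  2.24411692e+01 -2.50123660e+01  4.31020730e+01
 -2.67293148e-02  1.13598606e+01]
```

View pics/w2.png

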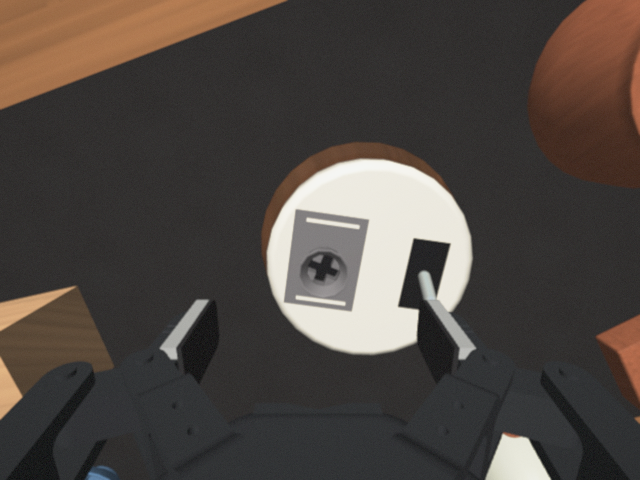

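Run:
```python
from h import *
t=cv2.imread("pics/w2.png")[:,:,::-1]
crop(t,290,235,360,305,10,"pics/w2c.png"); crop(t,390,225,470,325,6,"pics/w2t.png")
print(r.sense()["tcp_pos"])
```

```text
[519.38568019  14.04817383 112.82547135]
```

View pics/w2c.png

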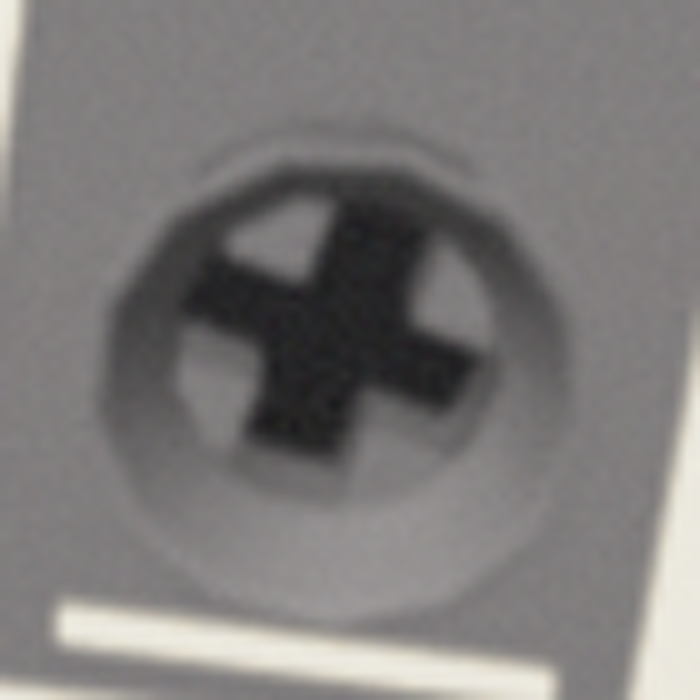

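View pics/w2t.png

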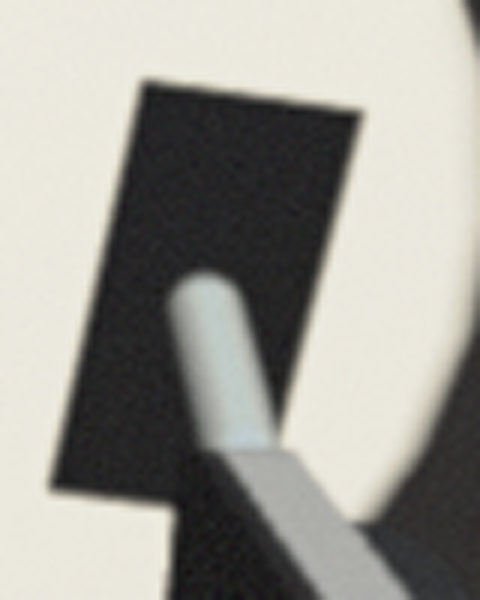

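Run:
```python
from h import *
import pickle
s=pickle.load(open("w2.p","rb"));W=cam("wrist",s)
f=lambda u,v:(290+u/10,235+v/10)
rim=onz(W,*f(336,388),80);print("rim",rim, "left/right width",np.linalg.norm(onz(W,*f(105,388),80)-onz(W,*f(568,388),80)))
pts=[onz(W,*f(u,v),74) for u,v in((380,205),(295,445),(193,294),(465,382))];print(pts,np.mean(pts,0))
for a,b in((0,1),(2,3)):
    d=pts[a]-pts[b];print(np.degrees(np.arctan2(d[1],d[0])), np.linalg.norm(d))
# cover edges for lamp yaw: pocket edges from w2t
g=lambda u,v:(390+u/6,225+v/6)
q=[onz(W,*g(u,v),60) for u,v in((145,82),(362,113),(52,488))];print(q)
for a,b in((0,1),(0,2)):
    d=q[a]-q[b];print(np.degrees(np.arctan2(d[1],d[0])))
# cover corners in full image
c=[onz(W,u,v,60) for u,v in((296,209),(368,219),(284,302),(353,311))];print(c,np.mean(c,0))
d=c[0]-c[2];print(np.degrees(np.arctan2(d[1],d[0])));d=c[0]-c[1];print(np.degrees(np.arctan2(d[1],d[0])))
print("base",onz(W,*g(205,275),60))
# lamp disc
print("disc",onz(W,369,256,60),onz(W,369,158,60),onz(W,369,353,60),onz(W,267,256,60),onz(W,472,256,60))
```

```text
rim [517.2  17.7  80. ] left/right width 25.20495982936693
[array([509.8,  22.7,  74. ]), array([522. ,  13.8,  74. ]), array([511.6,  11.2,  74. ]), array([521.3,  24.1,  74. ])] [516.175  17.95   74.   ]
143.8889424784245 15.10132444522664
-126.94089609712884 16.140012391568934
[array([520.1,  73.1,  60. ]), array([529.7,  92.7,  60. ]), array([559.8,  53.6,  60. ])]
-116.09542415738838
153.84047335218804
[array([481.8,  12.6,  60. ]), array([500.3,  50.4,  60. ]), array([535. , -13.6,  60. ]), array([554.1,  25.6,  60. ])] [517.8   18.75  60.  ]
153.78062052339268
-116.07795745395802
base [541.6  74.1  60. ]
disc [522.2  44.9  60. ] [467.3  60.2  60. ] [586.4  27.   60. ] [503.4 -13.1  60. ] [541.2 103.4  60. ]
```

Run:
```python
from h import *
import pickle
s=r.sense(); print(s["tcp_pos"],s["ee_rot"],s["joint_positions"])
im=r.camera("wrist");cv2.imwrite("pics/w3.png",im[:,:,::-1]); pickle.dump(s,open("w3.p","wb"))
print(r.sense()["tcp_pos"])
crop(im,285,225,355,295,10,"pics/w3c.png")
```

```text
[519.38568019  14.04817383 112.82547135] [-179.92977603   -0.38416855  162.01737195] [-6.59835594e+00  2.22894493e+01 -2.47795531e+01  4.33214691e+01
  6.98741218e-03  1.13840129e+01]
[521.33560051  14.22022543 114.88344259]
```

View pics/w3c.png

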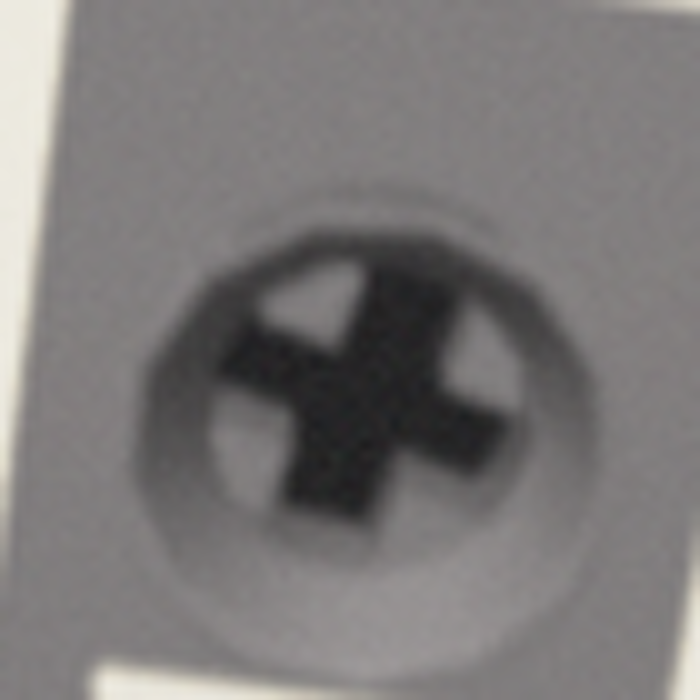

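View pics/w3.png

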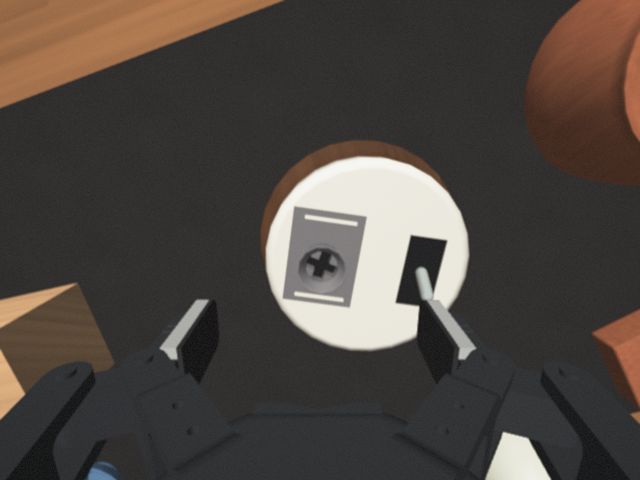

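Run:
```python
from h import *
import pickle
s=pickle.load(open("w3.p","rb"));W=cam("wrist",s)
print(onz(W,321.8,270.8,80), onz(W,285+36.8,225+39.3,72))
print("disc",[onz(W,*p,60) for p in((368,253),(368,155),(368,351),(265,253),(470,253))])
# switch pocket corners est
from plant import r
print(r.sense()["ee_rot"])
```

```text
[517.9  17.5  80. ] [517.   17.9  72. ]
disc [array([522.9,  45.4,  60. ]), array([467.5,  60.9,  60. ]), array([588.4,  27.1,  60. ]), array([503.7, -13.8,  60. ]), array([541.9, 104.1,  60. ])]
[-1.79983677e+02 -1.61755638e-01  1.62054835e+02]
```

```bash
python3 -m jog '[[[0,0,-38.7,0,0,0,85],[0,0,-38.7,0,0,0,85],[0,0,-38.7,0,0,0,85],[-12.7,-37.2,0,0,0,0,85],[-12.7,-37.2,0,0,0,0,85]]]' 40;python3 -m jog '[[[-12.7,-37.2,0,0,0,0,85],[-12.7,-37.2,0,0,0,0,85],[-12.7,-37.2,0,0,0,0,85],[-12.7,-37.2,0,0,0,0,85],[0,0,0,0,0,0,85]]]' 40
python3 - <<'E'
from h import *
import pickle
r.camera("top")
r.camera("top")
s=r.sense(); print(s["tcp_pos"],s["ee_rot"],s["joint_positions"])
im=r.camera("wrist");cv2.imwrite("pics/w4.png",im[:,:,::-1]); pickle.dump(s,open("w4.p","wb"))
print(r.sense()["tcp_pos"])
E
```

```text
clock: 2.38
tcp_pos: [526.9, -63.9, 237.6]
ee_rot: [180.0, 0.6, 162.4]
force: [-0.4, -0.4, -1.1]
opening: 85.2
clock: 2.8
tcp_pos: [527.5, -228.5, 234.2]
ee_rot: [-179.8, 0.3, 161.7]
force: [-0.7, 0.2, 0.5]
opening: 85.2
[ 526.9421646  -223.18856573  233.6046351 ] [-179.98823676    0.18029333  161.94647978] [-3.03591452e+01  2.08274672e+01 -7.57675223e+00  6.14171225e+01
  2.69322108e-02 -1.23055645e+01]
[ 526.73747997 -221.88339825  233.25673382]
```

View pics/w4.png

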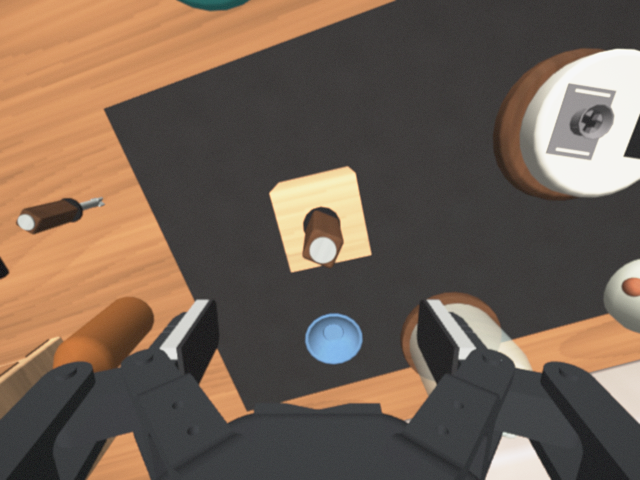

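Run:
```python
from h import *
t=cv2.imread("pics/w4.png")[:,:,::-1]
crop(t,262,160,382,280,6,"pics/w4c.png")
```

```text
(no output)
```

View pics/w4c.png

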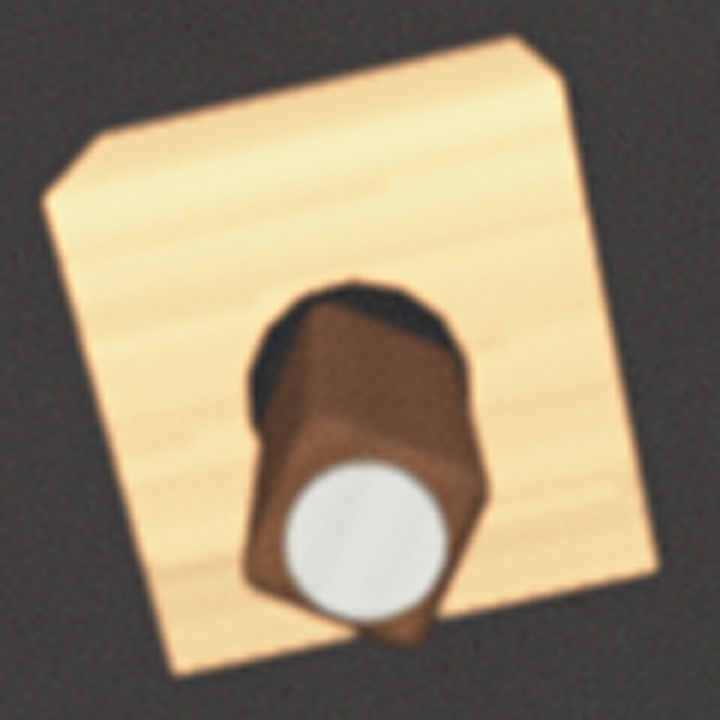

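Run:
```python
from h import *
import pickle
s=pickle.load(open("w4.p","rb"));W=cam("wrist",s)
g=lambda u,v:(262+u/6,160+v/6)
print("cap",onz(W,*g(365,541),150))
P=[onz(W,*g(u,v),146) for u,v in((320,425),(485,490),(428,640),(248,575))]
print(P,np.mean(P,0))
for i in range(4):
    d=P[i]-P[i-1];print(np.degrees(np.arctan2(d[1],d[0]))%90,np.linalg.norm(d))
Q=[onz(W,*g(u,v),75) for u,v in((45,200),(565,80),(658,570),(175,675))]
print(Q,np.mean(Q,0))
print("collar",onz(W,*g(358,395),81),onz(W,*g(250,385),81),onz(W,*g(468,385),81))
print("screw",onz(W,594,120,80))
```

```text
cap [ 530.5 -219.9  150. ]
[array([ 516.6, -220.9,  146. ]), array([ 530.2, -204.9,  146. ]), array([ 546. , -216.9,  146. ]), array([ 531.5, -234.8,  146. ])] [ 531.075 -219.375  146.   ]
46.988637856474014 20.37694775966213
49.6354634269026 20.999047597450716
52.783559526465325 19.84036289990681
50.99059471792481 23.03605869067016
[array([ 489.2, -255. ,   75. ]), array([ 496.2, -177.2,   75. ]), array([ 572.8, -184.4,   75. ]), array([ 566.1, -261.6,   75. ])] [ 531.075 -219.55    75.   ]
collar [ 530.2 -219.8   81. ] [ 523.8 -234.6   81. ] [ 533.8 -203.8   81. ]
screw [514.6  19.7  80. ]
```

```bash
for i in 1 2 3 4; do python3 -m jog '[[[0,0,0,0,0,-0.12,85],[0,0,0,0,0,-0.12,85],[0,0,0,0,0,-0.12,85],[0,0,0,0,0,-0.12,85],[0,0,0,0,0,-0.12,85]]]' 40|grep rot; done;  python3 -m jog '[[[0,0,0,0,0,-0.12,85],[0,0,0,0,0,-0.12,85],[0,0,0,0,0,-0.12,85],[0,0,0,0,0,0,85],[0,0,0,0,0,0,85]]]' 40
python3 - <<'E'
from h import *
import pickle
r.camera("top")
s=r.sense(); print(s["tcp_pos"],s["ee_rot"],s["joint_positions"])
im=r.camera("wrist");cv2.imwrite("pics/w5.png",im[:,:,::-1]); pickle.dump(s,open("w5.p","wb"))
print(r.sense()["tcp_pos"])
E
```

```text
ee_rot: [-180.0, 0.1, -163.0]
ee_rot: [-179.9, 0.0, -128.7]
ee_rot: [-179.9, -0.0, -94.3]
ee_rot: [-179.9, -0.0, -59.9]
clock: 5.03
tcp_pos: [526.6, -220.3, 232.4]
ee_rot: [-180.0, -0.1, -39.8]
force: [-0.1, 0.4, -0.2]
opening: 84.8
[ 526.55629622 -220.60528566  232.2036408 ] [-1.79983415e+02 -4.78332512e-02 -3.98384485e+01] [-3.01432411e+01  2.08339172e+01 -7.77642132e+00  6.13397184e+01
  8.29239203e-03 -1.70304796e+02]
[ 526.46348699 -220.90698773  232.03614531]
```

View pics/w5.png

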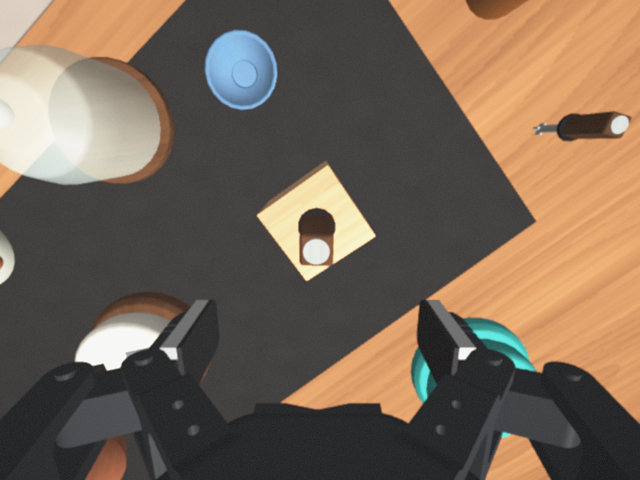

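Run:
```python
from h import *
import pickle
t=cv2.imread("pics/w5.png")[:,:,::-1]
crop(t,250,155,380,285,5,"pics/w5c.png")
s=pickle.load(open("w5.p","rb"));W=cam("wrist",s)
print(onz(W,315.5,251,150))
```

```text
[ 528.6 -219.3  150. ]
```

View pics/w5c.png

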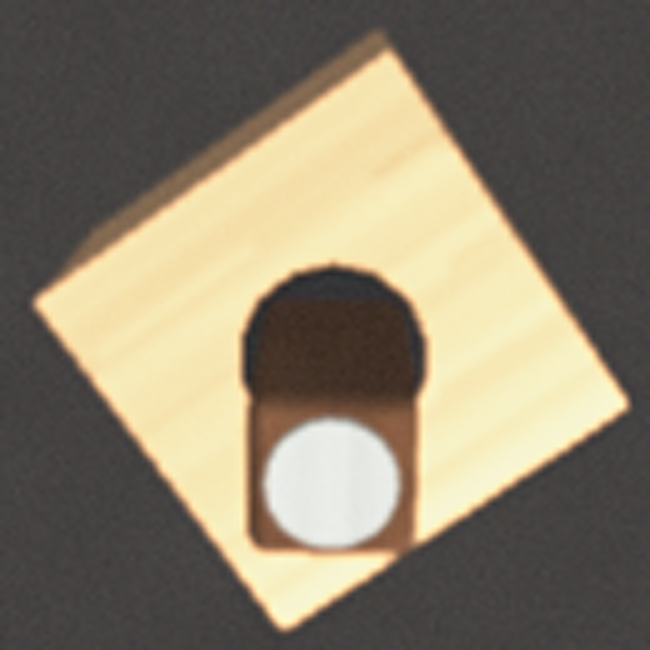

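```bash
python3 -m jog '[[[1.5,-2.1,0,0,0,0,85],[0,0,30,0,0,0,85],[0,0,30,0,0,0,85],[0,0,25,0,0,0,85],[0,0,0,0,0,0,85]]]' 60
python3 - <<'E'
from h import *
import pickle
s=r.sense(); print(s["tcp_pos"],s["ee_rot"],s["force"])
im=r.camera("wrist");cv2.imwrite("pics/w6.png",im[:,:,::-1])
E
```

```text
clock: 5.55
tcp_pos: [525.6, -219.2, 141.5]
ee_rot: [179.9, 0.5, -39.8]
force: [-0.7, 0.4, 0.3]
opening: 85.0
[ 525.6046799  -219.22256677  141.54011602] [179.92170436   0.48794057 -39.83937847] [-0.68098823  0.41016957  0.26357166]
```

View pics/w6.png

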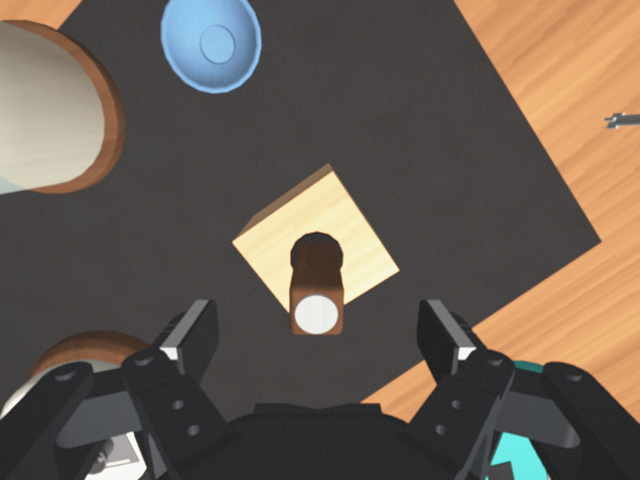

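```bash
python3 -m jog '[[[0,0,17,0,0,0,85],[0,0,17,0,0,0,85],[0,0,16.4,0,0,0,85],[0,0,0,0,0,0,85],[0,0,0,0,0,0,85]]]' 60
python3 - <<'E'
from h import *
s=r.sense(); 
im=r.camera("wrist");cv2.imwrite("pics/w7.png",im[:,:,::-1])
s=r.sense();print(s["tcp_pos"],s["ee_rot"],s["force"])
W=cam("wrist",s);print(pix(W,s["tcp_pos"]+[0,0,54]))
E
```

```text
clock: 6.02
tcp_pos: [529.1, -221.4, 97.1]
ee_rot: [-180.0, -0.0, -39.8]
force: [0.2, 0.6, -0.5]
opening: 84.4
[ 529.68213852 -221.70704872   97.72321926] [-1.79978802e+02 -1.10043926e-01 -3.97973749e+01] [ 0.53461042 -0.90897358  0.82339948]
[320.23710299 388.0957391 ]
```

View pics/w7.png

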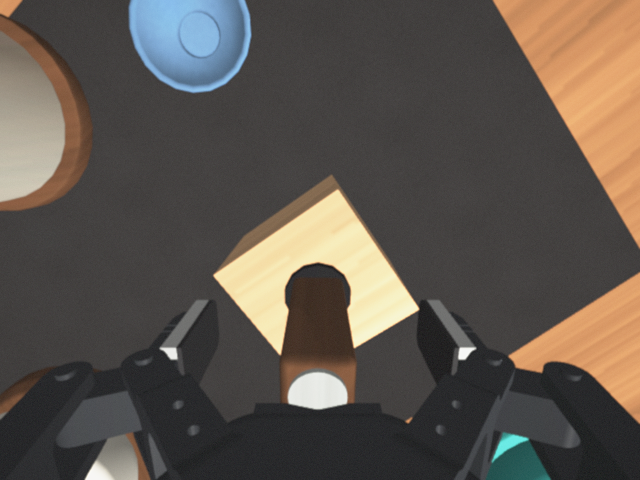

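```bash
python3 -m jog '[[[0,0,0,0,0,0,20],[0,0,0,0,0,0,20],[0,0,0,0,0,0,20],[0,0,0,0,0,0,20],[0,0,0,0,0,0,20]]]' 70;python3 -m jog '[[[0,0,0,0,0,0,20],[0,0,0,0,0,0,20],[0,0,0,0,0,0,20],[0,0,0,0,0,0,20],[0,0,0,0,0,0,20]]]' 70
```

```text
clock: 6.48
tcp_pos: [528.8, -221.3, 96.4]
ee_rot: [-180.0, -0.0, -39.8]
force: [-0.4, -0.7, -0.1]
opening: 25.0
clock: 6.9
tcp_pos: [529.1, -221.4, 96.5]
ee_rot: [-180.0, -0.1, -39.8]
force: [-0.0, -0.3, 6.1]
opening: 23.5
```

```bash
python3 -m jog '[[[0,0,-15,0,0,0,20],[0,0,-20,0,0,0,20],[0,0,-25,0,0,0,20],[0,0,-25,0,0,0,20],[0,0,-15,0,0,0,20]]]' 80
python3 - <<'E'
from h import *
r.camera("top")
s=r.sense(); print(s["tcp_pos"],s["ee_rot"],s["force"],s["joint_positions"])
im=r.camera("wrist");cv2.imwrite("pics/w8.png",im[:,:,::-1])
W=cam("wrist",s);print(pix(W,s["tcp_pos"]-[0,0,86]),pix(W,s["tcp_pos"]-[0,0,21]))
E
```

```text
clock: 7.32
tcp_pos: [529.0, -221.4, 197.8]
ee_rot: [-180.0, -0.1, -39.8]
force: [1.2, -0.4, -0.7]
opening: 22.8
[ 530.22288425 -222.1575134   200.23185168] [-179.95863816   -0.29314876  -39.78381567] [0.58295537 0.00163752 0.45433785] [-3.00840962e+01  2.23268985e+01 -1.03837947e+01  5.69933801e+01
 -8.62026931e-03 -1.70300409e+02]
[318.9008905  250.82093991] [319.25365246 288.64374708]
```

View pics/w8.png

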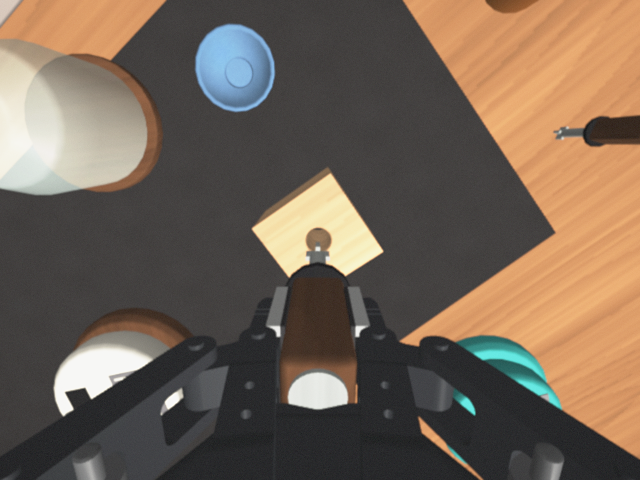

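```bash
python3 -m jog '[[[-16,-17.2,0,0,0,0,20],[-27,-29,0,0,0,0,20],[-27,-29,0,0,0,0,20],[-27,-29,0,0,0,0,20],[-27,-29,0,0,0,0,20]]]' 80;python3 -m jog '[[[-22,-24,0,0,0,0,20],[-16.3,-17.2,0,0,0,0,20],[0,0,0,0,0,-0.058,20],[0,0,0,0,0,0,20],[0,0,0,0,0,0,20]]]' 80
python3 - <<'E'
from h import *
import pickle
r.camera("top")
s=r.sense(); print(s["tcp_pos"],s["ee_rot"],s["force"],s["joint_positions"])
im=r.camera("wrist");cv2.imwrite("pics/w9.png",im[:,:,::-1]);pickle.dump(s,open("w9.p","wb"))
W=cam("wrist",s);print(pix(W,s["tcp_pos"]-[0,0,86]),pix(W,[516.5,17.6,80]))
crop(im,250,180,390,280,5.5,"pics/w9c.png")
E
```

```text
clock: 7.83
tcp_pos: [517.0, -37.8, 193.9]
ee_rot: [179.9, 0.2, -39.8]
force: [0.9, 0.1, -1.2]
opening: 23.0
clock: 8.25
tcp_pos: [514.7, 16.9, 194.5]
ee_rot: [179.9, 0.1, -36.5]
force: [-0.9, -0.2, -0.8]
opening: 23.3
[514.92194416  16.38407515 194.82751743] [ 1.79935560e+02  8.31293800e-02 -3.65560534e+01] [ 0.14899503 -0.79058541 -2.08461541] [-6.38274468e+00  1.67412822e+01 -1.94197407e+01  5.39432317e+01
 -1.39265514e-02 -1.49826725e+02]
[318.56784094 250.12812509] [315.99316677 238.16173328]
```

View pics/w9.png

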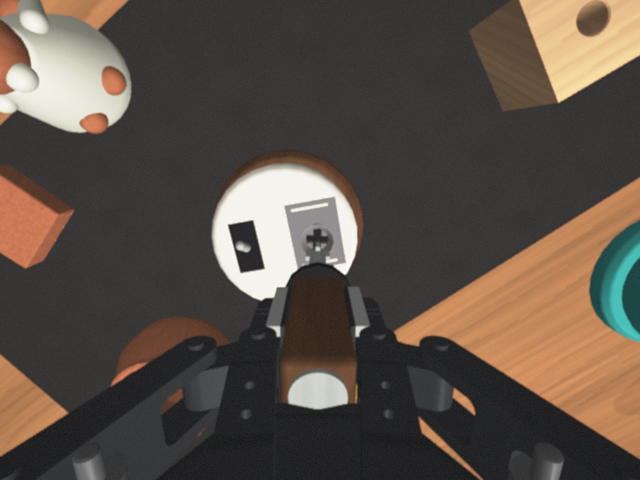

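View pics/w9c.png

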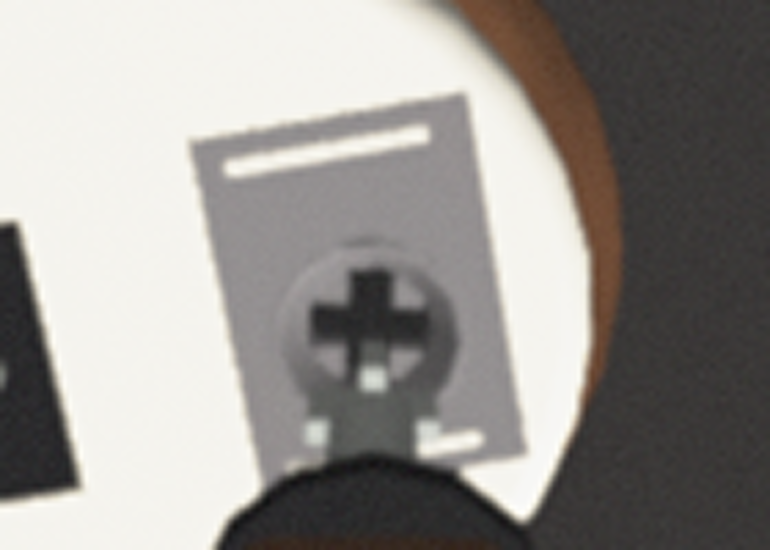

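```bash
cat >> h.py <<'E'
def overlay(im,s,off=(0,0,86),f=5.5,box=(250,180,390,280),name="x.png",screw=None,dtool=(0,0)):
    W=cam("wrist",s); M=R.from_euler('xyz',s["ee_rot"],degrees=True).as_matrix()
    u0,v0,u1,v1=box
    c=cv2.resize(im[v0:v1,u0:u1],None,fx=f,fy=f,interpolation=cv2.INTER_CUBIC)[:,:,::-1].copy()
    def P(t): 
        p=pix(W,s["tcp_pos"]+M@np.array(t)); return tuple(int(x) for x in ((p-[u0,v0]+.5)*f))
    for z in (off[2],off[2]-12):
        col=(0,0,255) if z==off[2] else (0,255,0)
        for a,b in (((8,1.5),(8,-1.5)),((-8,1.5),(-8,-1.5)),((1.5,8),(-1.5,8)),((1.5,-8),(-1.5,-8)),((8,1.5),(-8,1.5)),((8,-1.5),(-8,-1.5)),((1.5,8),(1.5,-8)),((-1.5,8),(-1.5,-8))):
            cv2.line(c,P((a[0]+off[0],a[1]+off[1],z)),P((b[0]+off[0],b[1]+off[1],z)),col,1)
    cv2.imwrite(name,c)
E
python3 - <<'E'
from h import *
import pickle
s=pickle.load(open("w9.p","rb"));im=cv2.imread("pics/w9.png")[:,:,::-1]
overlay(im,s,name="pics/w9o.png")
E
```

```text
(no output)
```

View pics/w9o.png

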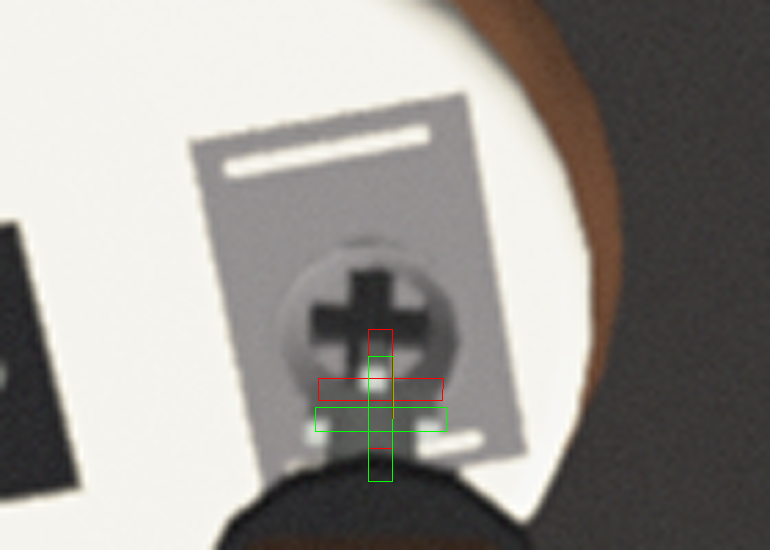

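Run:
```python
from h import *
import pickle
s=pickle.load(open("w9.p","rb"));W=cam("wrist",s);M=R.from_euler('xyz',s["ee_rot"],degrees=True).as_matrix()
for p,z in (((318.9,236.7),74),((250+370/5.5+1,180+330/5.5-2.5),80)):
    P=onz(W,*p,z);print(P,(M.T@(P-s["tcp_pos"])).round(2))
```

```text
[514.7  16.   74. ] [  0.23   0.3  120.83]
[515.9  15.8  80. ] [  1.3   -0.24 114.83]
```

```bash
python3 -m jog '[[[0.3,0,12,0,0,0,20],[0,0,10,0,0,0,20],[0,0,5,0,0,0,20],[0,0,0,0,0,0,20],[0,0,0,0,0,0,20]]]' 80
python3 - <<'E'
from h import *
import pickle
r.camera("top")
s=r.sense(); print(s["tcp_pos"],s["ee_rot"],s["force"])
im=r.camera("wrist");cv2.imwrite("pics/w10.png",im[:,:,::-1]);pickle.dump(s,open("w10.p","wb"))
overlay(im,s,name="pics/w10o.png")
E
```

```text
clock: 8.77
tcp_pos: [515.4, 16.2, 168.5]
ee_rot: [180.0, 0.1, -36.5]
force: [0.7, -0.8, -0.4]
opening: 23.0
[515.77007772  16.22146844 168.96739672] [ 1.79992199e+02  1.53026643e-02 -3.65008633e+01] [ 0.12607196 -0.24001525 -0.48538435]
```

View pics/w10o.png

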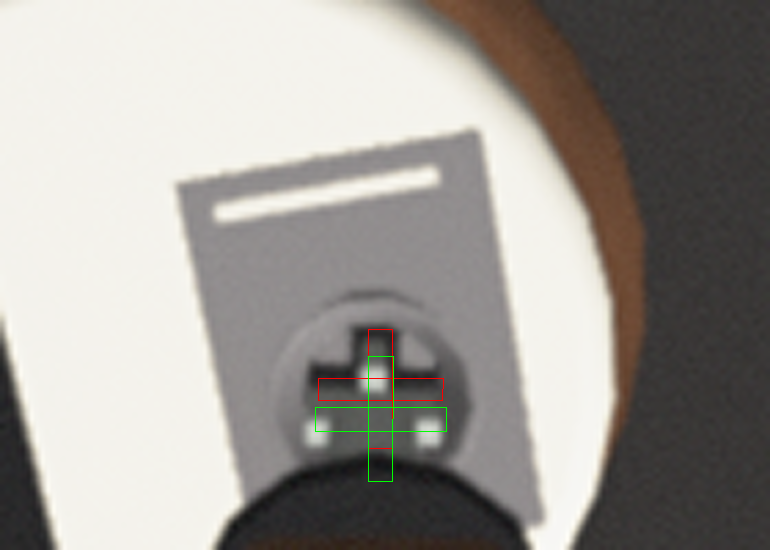

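Run:
```python
from h import *
import pickle
s=pickle.load(open("w10.p","rb"));W=cam("wrist",s);M=R.from_euler('xyz',s["ee_rot"],degrees=True).as_matrix()
for p,z in (((319.2,246.6),74),):
    P=onz(W,*p,z);print(P,(M.T@(P-s["tcp_pos"])).round(2))
```

```text
[515.5  15.9  74. ] [-0.    0.41 94.97]
```

```bash
python3 -m jog '[[[0,0.3,4,0,0,0,20],[0,0,3,0,0,0,20],[0,0,2,0,0,0,20],[0,0,0,0,0,0,20],[0,0,0,0,0,0,20]]]' 80; python3 -m jog '[[[0,0,1.5,0,0,0,20],[0,0,1.5,0,0,0,20],[0,0,0,0,0,0,20],[0,0,0,0,0,0,20],[0,0,0,0,0,0,20]]]' 80
python3 - <<'E'
from h import *
import pickle
r.camera("top")
s=r.sense(); print(s["tcp_pos"],s["ee_rot"],s["force"],s["ft_torque"])
im=r.camera("wrist");cv2.imwrite("pics/w11.png",im[:,:,::-1]);pickle.dump(s,open("w11.p","wb"))
overlay(im,s,name="pics/w11o.png")
E
```

```text
clock: 9.28
tcp_pos: [515.4, 16.3, 159.8]
ee_rot: [180.0, 0.0, -36.5]
force: [-0.4, 0.0, -1.1]
opening: 23.2
clock: 9.7
tcp_pos: [515.5, 16.3, 156.9]
ee_rot: [180.0, 0.0, -36.5]
force: [0.6, 0.3, -1.2]
opening: 23.2
[515.49281294  16.28655645 156.93889628] [ 1.79995169e+02  1.27916348e-02 -3.64621939e+01] [-0.96724818  1.75182604 -2.3233366 ] [0.06196194 0.07447762 0.03320116]
```

View pics/w11o.png

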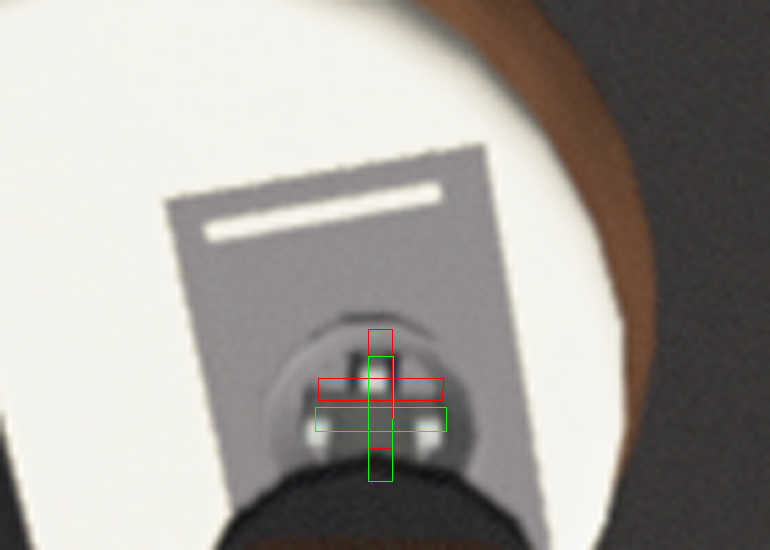

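```bash
python3 -m jog '[[[0,0,1,0,0,0,20],[0,0,1,0,0,0,20],[0,0,0,0,0,0,20],[0,0,0,0,0,0,20],[0,0,0,0,0,0,20]]]' 100
```

```text
clock: 10.22
tcp_pos: [515.6, 16.3, 154.9]
ee_rot: [-180.0, 0.0, -36.5]
force: [-0.9, 0.1, -1.7]
opening: 23.3
```

```bash
python3 -m jog '[[[0,0,0.1,0,0,0.1,20],[0,0,0.1,0,0,0.1,20],[0,0,0.1,0,0,0.1,20],[0,0,0.1,0,0,0.1,20],[0,0,0.1,0,0,0.1,20]]]' 100
python3 - <<'E'
from h import *
import pickle
s=r.sense(); print(s["tcp_pos"],s["ee_rot"],s["force"],s["ft_torque"])
im=r.camera("wrist");cv2.imwrite("pics/w12.png",im[:,:,::-1])
crop(im,250,180,390,280,5.5,"pics/w12c.png")
E
```

```text
clock: 10.63
tcp_pos: [515.0, 16.2, 154.5]
ee_rot: [179.9, 0.0, -65.4]
force: [-2.1, -0.7, 0.5]
opening: 22.9
[515.03053886  16.17330121 154.47034322] [ 1.79933352e+02  7.04290784e-03 -6.53839924e+01] [-2.10140859 -0.68259021  0.5374166 ] [0.01625603 0.62716984 0.05433215]
```

View pics/w12c.png

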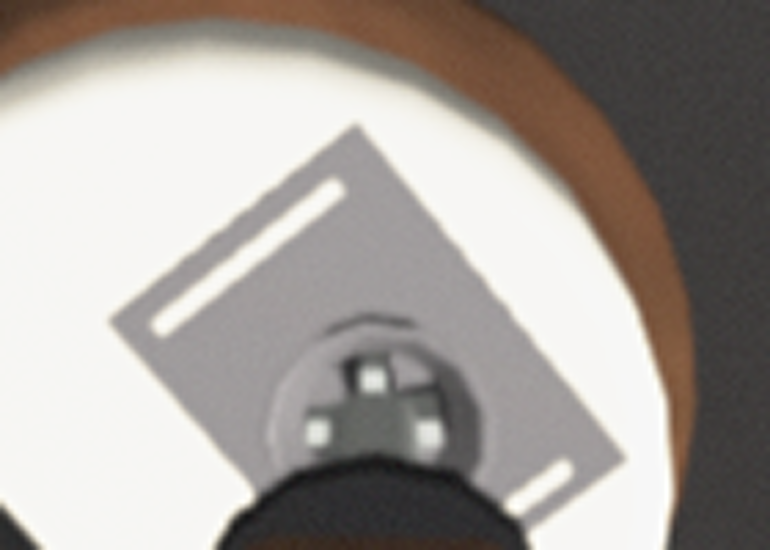

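```bash
for i in 1 2 3 4 5; do python3 -m jog '[[[0,0,0.11,0,0,0.115,20],[0,0,0.11,0,0,0.115,20],[0,0,0.11,0,0,0.115,20],[0,0,0.11,0,0,0.115,20],[0,0,0.11,0,0,0.115,20]]]' 100 | egrep 'pos|rot|force'; python3 -c "
from plant import r
s=r.sense();print(s['ft_torque'].round(3),s['joint_positions'][5].round(1))"; done
```

```text
tcp_pos: [514.2, 16.0, 153.8]
ee_rot: [179.9, -0.1, -98.3]
force: [-4.7, -0.1, 2.4]
[-0.114  1.191  0.04 ] -88.1
tcp_pos: [513.4, 16.3, 153.2]
ee_rot: [179.8, -0.2, -131.2]
force: [-5.8, 0.5, 4.3]
[0.127 1.671 0.069] -55.2
tcp_pos: [513.1, 17.0, 152.6]
ee_rot: [179.9, -0.2, -164.1]
force: [-6.9, 1.7, 5.5]
[0.614 1.871 0.048] -22.3
tcp_pos: [513.1, 17.6, 152.0]
ee_rot: [179.9, -0.3, 163.0]
force: [-5.7, 3.6, 5.1]
[1.059 1.727 0.027] 10.7
tcp_pos: [513.5, 18.1, 151.5]
ee_rot: [-180.0, -0.3, 130.0]
force: [-5.1, 4.4, 4.4]
[ 1.422  1.524 -0.011] 43.6
```

Run:
```python
from h import *
s=r.sense(); print(s["tcp_pos"],s["ee_rot"],s["force"],s["ft_torque"])
im=r.camera("wrist");cv2.imwrite("pics/w13.png",im[:,:,::-1])
crop(im,250,180,390,280,5.5,"pics/w13c.png")
```

```text
[513.46391877  18.14272602 151.5241657 ] [-179.99427225   -0.3266071   130.02167897] [-5.10372494  4.4264959   4.40299098] [ 1.42233752  1.5242734  -0.01067741]
```

View pics/w13c.png

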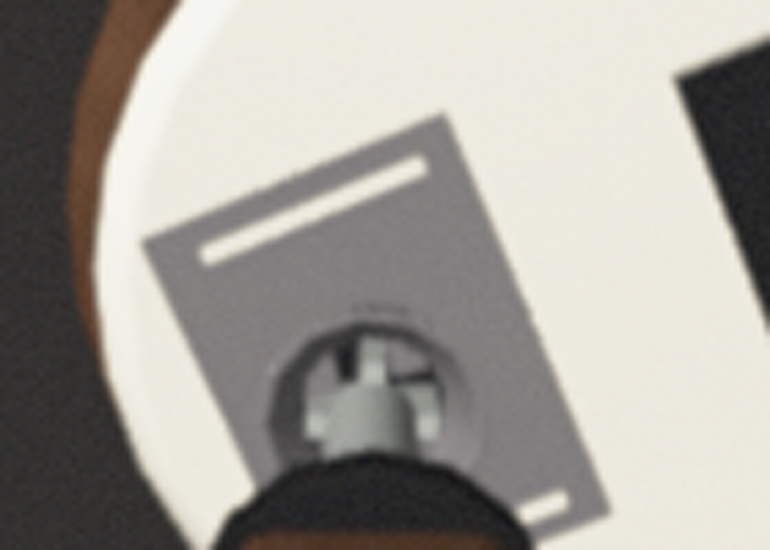

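```bash
python3 -m jog '[[[1.4,-0.1,0.05,0,0,0,20],[1.4,-0.1,0.05,0,0,0,20],[0,0.14,0.1,0,0,0.1,20],[0,0.14,0.1,0,0,0.1,20],[0,0.14,0.1,0,0,0.1,20]]]' 100;python3 -c "
from plant import r
s=r.sense();print(s['ft_torque'].round(3),s['joint_positions'][5].round(1))"
python3 -m jog '[[[0,0.14,0.1,0,0,0.1,20],[0,0.14,0.1,0,0,0.1,20],[0,0.14,0.1,0,0,0.1,20],[0,0.14,0.1,0,0,0.1,20],[0,0,0,0,0,0,20]]]' 100;python3 -c "
from plant import r
s=r.sense();print(s['ft_torque'].round(3),s['joint_positions'][5].round(1))"
```

```text
clock: 13.23
tcp_pos: [513.4, 19.0, 151.4]
ee_rot: [-180.0, -0.1, 112.8]
force: [-3.5, 2.4, 1.8]
opening: 22.9
[0.705 0.865 0.014] 61.0
clock: 13.65
tcp_pos: [514.0, 19.2, 151.0]
ee_rot: [-180.0, -0.1, 90.1]
force: [-3.7, 3.1, 2.1]
opening: 23.3
[0.74  0.89  0.058] 83.8
```

```bash
for i in 1 2; do python3 -m jog '[[[0,0.14,0.1,0,0,0.1,20],[0,0.14,0.1,0,0,0.1,20],[0,0.14,0.1,0,0,0.1,20],[0,0,0,0,0,0,20],[0,0,0,0,0,0,20]]]' 100;python3 -c "
from plant import r
s=r.sense();print(s['ft_torque'].round(3),s['joint_positions'][5].round(1))"; done
```

```text
clock: 14.07
tcp_pos: [514.6, 19.1, 150.7]
ee_rot: [-180.0, -0.0, 73.2]
force: [-3.7, 3.4, 2.8]
opening: 22.9
[1.    0.998 0.039] 100.7
clock: 14.48
tcp_pos: [515.1, 18.8, 150.3]
ee_rot: [-180.0, -0.0, 56.0]
force: [-3.2, 4.1, 2.5]
opening: 23.1
[ 1.064  1.075 -0.024] 117.9
```

Run:
```python
from h import *
s=r.sense(); print(s["tcp_pos"],s["ee_rot"],s["force"],s["ft_torque"])
im=r.camera("wrist");cv2.imwrite("pics/w14.png",im[:,:,::-1])
crop(im,250,180,390,280,5.5,"pics/w14c.png")
im=r.camera("scene");crop(im,300,200,420,290,6.5,"pics/s14c.png")
```

```text
[515.06557514  18.82416902 150.33528501] [-1.79952569e+02 -2.88292960e-02  5.59720035e+01] [-3.2428791   4.05480216  2.47419059] [ 1.06412527  1.07510916 -0.02444951]
```

View pics/w14c.png

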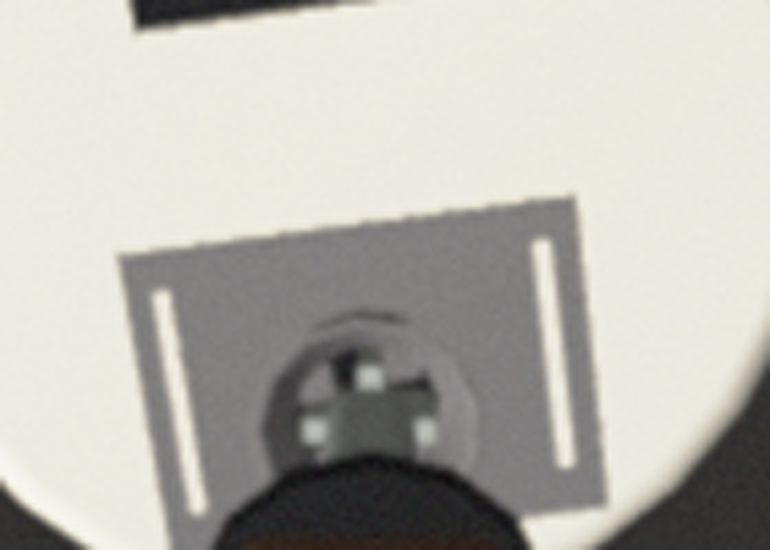

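View pics/s14c.png

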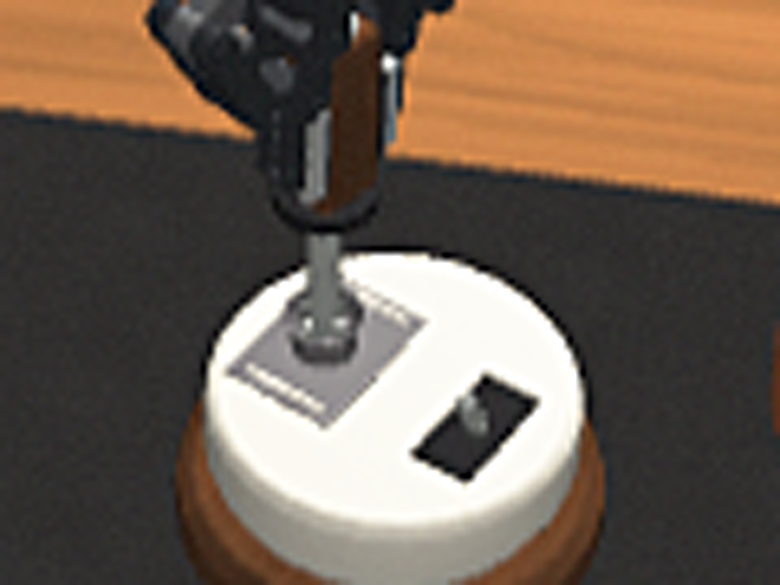

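```bash
for i in 1 2; do python3 -m jog '[[[0,0.14,0.05,0,0,0.1,20],[0,0.14,0.05,0,0,0.1,20],[0,0.14,0.05,0,0,0.1,20],[0,0,0,0,0,0,20],[0,0,0,0,0,0,20]]]' 100;python3 -c "
from plant import r
s=r.sense();print(s['ft_torque'].round(3),s['joint_positions'][5].round(1))"; done
```

```text
clock: 15.0
tcp_pos: [515.3, 18.6, 150.2]
ee_rot: [-180.0, 0.0, 38.8]
force: [-3.2, 3.1, 3.6]
opening: 22.9
[1.026 1.144 0.583] 135.0
clock: 15.42
tcp_pos: [515.7, 18.3, 150.4]
ee_rot: [-180.0, -0.0, 21.8]
force: [-4.0, 2.9, 2.4]
opening: 22.7
[0.948 1.059 1.383] 152.0
```

```bash
python3 -m jog '[[[0,-0.1,0,0,0,-0.07,20],[0,-0.1,0,0,0,-0.07,20],[0,0,0,0,0,0,20],[0,0,0,0,0,0,20],[0,0,0,0,0,0,20]]]' 100;python3 - <<'E'
from h import *
s=r.sense(); print(s["tcp_pos"],s["ee_rot"],s["force"],s["ft_torque"])
im=r.camera("wrist");cv2.imwrite("pics/w15.png",im[:,:,::-1])
crop(im,250,180,390,280,5.5,"pics/w15c.png")
E
```

```text
clock: 15.83
tcp_pos: [515.9, 18.4, 151.0]
ee_rot: [-180.0, -0.0, 29.8]
force: [-5.3, 4.4, 11.1]
opening: 23.1
[515.8565146   18.38537304 150.98086493] [-1.79989064e+02 -4.78904947e-02  2.97522294e+01] [-5.28722836  4.36949403 11.10141339] [1.13546132 1.57107512 0.85146862]
```

View pics/w15c.png

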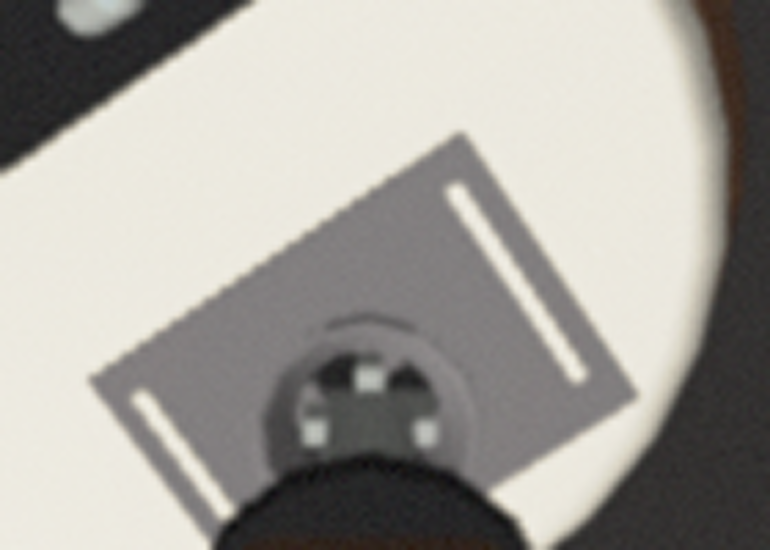

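```bash
python3 -m jog '[[[0,0,-5,0,0,0,20],[0,0,-5,0,0,0,20],[0,0,-10,0,0,0,20],[0,0,-10,0,0,0,20],[0,0,0,0,0,0,20]]]' 100;python3 - <<'E'
from h import *
import pickle
r.camera("top")
s=r.sense(); print(s["tcp_pos"],s["ee_rot"],s["force"],s["ft_torque"])
pickle.dump(s,open("w16.p","wb"))
im=r.camera("wrist");cv2.imwrite("pics/w16.png",im[:,:,::-1])
overlay(im,s,name="pics/w16c.png")
im=r.camera("scene");crop(im,300,200,420,290,6.5,"pics/s16c.png")
E
```

```text
clock: 16.3
tcp_pos: [518.4, 16.9, 182.7]
ee_rot: [179.7, -0.2, 29.4]
force: [0.8, -0.5, -1.2]
opening: 22.7
[518.22805724  17.07336123 182.22418861] [179.75445858  -0.22070433  29.35627844] [-0.32114628 -0.05409942 -1.68335409] [-0.04950642  0.0280407   0.01209988]
```

View pics/w16c.png

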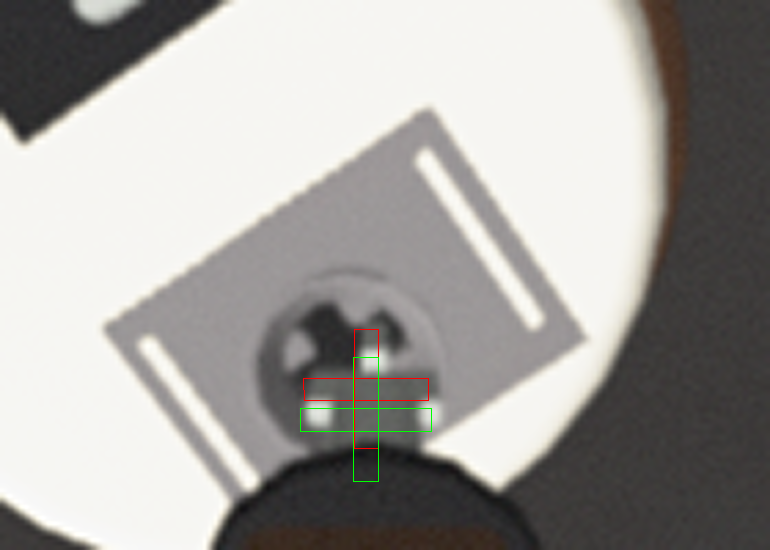

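View pics/s16c.png

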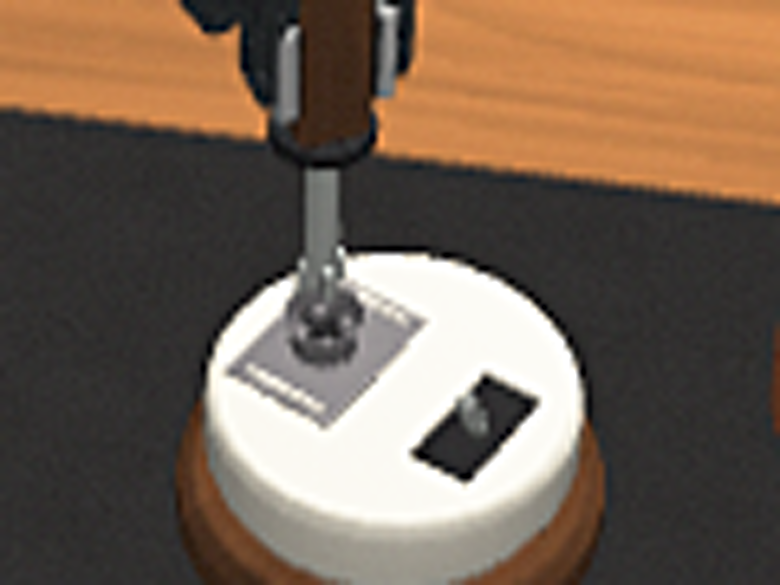

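```bash
python3 -m jog '[[[-15,0,-4,0,0,0,20],[-15,0,-4,0,0,0,20],[-10,0,-2,0,0,0,20],[0,0,0,0,0,0,20],[0,0,0,0,0,0,20]]]' 80;python3 - <<'E'
from h import *
import pickle
r.camera("top");r.camera("top")
s=r.sense(); print(s["tcp_pos"],s["ee_rot"],s["force"],s["ft_torque"])
pickle.dump(s,open("w17.p","wb"))
im=r.camera("wrist");cv2.imwrite("pics/w17.png",im[:,:,::-1])
print(pix(cam("wrist",s),[514.5,17.1,76]))
E
```

```text
clock: 16.87
tcp_pos: [481.3, -1.8, 190.4]
ee_rot: [180.0, -0.1, 29.3]
force: [-0.6, 0.6, -1.1]
opening: 23.1
[481.68543696  -1.56862243 190.18208038] [ 1.79963573e+02 -5.81681720e-02  2.93301372e+01] [ 0.79464147 -0.28676194 -0.8502268 ] [-0.02948981  0.00400653  0.03975575]
[315.87061785 191.28861334]
```

View pics/w17.png

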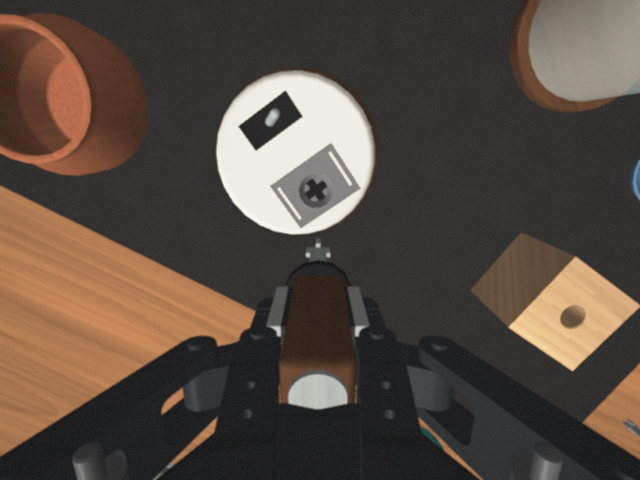

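Run:
```python
from h import *
t=cv2.imread("pics/w17.png")[:,:,::-1]
crop(t,285,160,345,220,11,"pics/w17c.png");crop(t,235,85,305,155,8,"pics/w17t.png")
```

```text
(no output)
```

View pics/w17c.png

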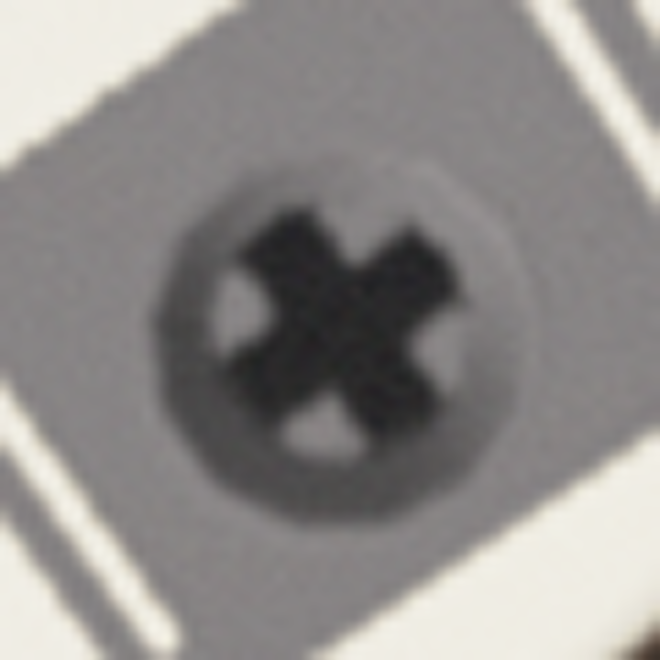

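View pics/w17t.png

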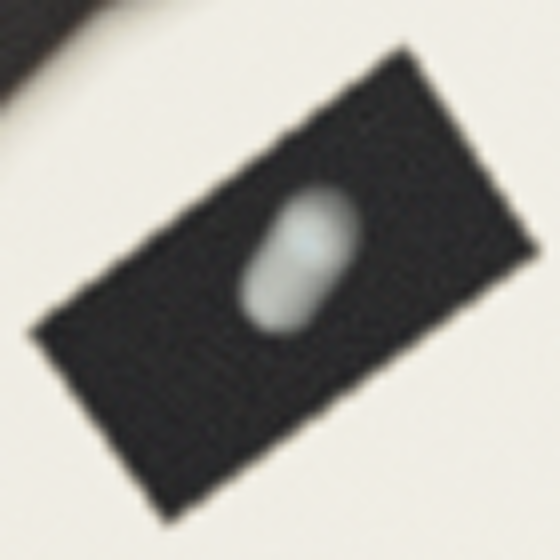

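Run:
```python
from h import *
import pickle
s=pickle.load(open("w17.p","rb"));W=cam("wrist",s)
g=lambda u,v:(285+u/11-.5,160+v/11-.5)
p=[onz(W,*g(*q),70) for q in((275,235),(408,415),(260,388),(438,250))]
for a,b in((0,1),(2,3)):
    d=p[a]-p[b];print(np.degrees(np.arctan2(d[1],d[0]))%90,np.linalg.norm(d))
print(np.mean(p,0))
```

```text
65.7387091475223 15.575621977950021
67.18401334526999 15.730861387730807
[515.425  17.625  70.   ]
```

```bash
python3 -m jog '[[[18.7,0,0,0,0,0,20],[18.7,0,4,0,0,0,20],[0,0,4,0,0,-0.108,20],[0,0,4,0,0,-0.108,20],[0,0,0,0,0,-0.108,20]]]' 100;python3 -m jog '[[[0,0,0,0,0,-0.108,20],[0,0,0,0,0,-0.108,20],[0,0,0,0,0,-0.108,20],[0,0,0,0,0,0,20],[0,0,0,0,0,0,20]]]' 100;python3 - <<'E'
from h import *
import pickle
r.camera("top")
s=r.sense(); print(s["tcp_pos"],s["ee_rot"],s["force"],s["ft_torque"])
pickle.dump(s,open("w18.p","wb"))
im=r.camera("wrist");cv2.imwrite("pics/w18.png",im[:,:,::-1])
overlay(im,s,name="pics/w18o.png")
E
```

```text
clock: 17.43
tcp_pos: [513.7, 17.3, 176.8]
ee_rot: [-179.9, 0.1, 48.3]
force: [0.7, -0.2, -0.8]
opening: 22.8
clock: 17.85
tcp_pos: [513.8, 17.0, 177.8]
ee_rot: [-180.0, 0.0, 66.3]
force: [0.2, 0.2, -1.8]
opening: 22.5
[513.76466851  16.90577673 177.81597385] [-1.79991156e+02  4.75880576e-04  6.63246721e+01] [ 0.24940432  0.14111182 -1.27846486] [-0.02683629 -0.00422747 -0.01812743]
```

View pics/w18o.png

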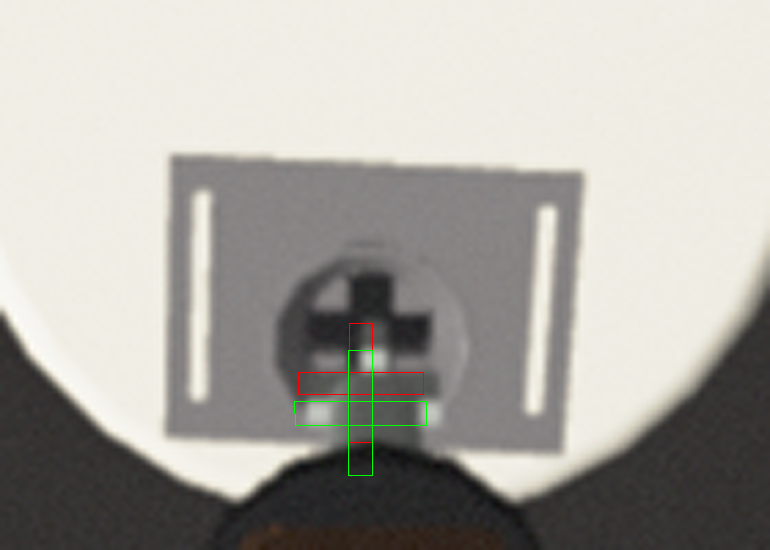

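Run:
```python
from h import *
import pickle
print(np.array(r.calibration("wrist")["hand_eye"]).round(4))
for n in("w9","w16","w18"):
    s=pickle.load(open(n+".p","rb"));M=R.from_euler('xyz',s["ee_rot"],degrees=True).as_matrix()
    print(pix(cam("wrist",s),s["tcp_pos"]+M@[0,0,86]))
    print(s["ee_rot"])
```

```text
[[ 2.000000e-04  9.588000e-01  2.842000e-01  7.291390e+01]
 [ 1.000000e+00 -2.000000e-04 -2.000000e-04  1.533500e+00]
 [-1.000000e-04  2.842000e-01 -9.588000e-01 -1.426957e+02]
 [ 0.000000e+00  0.000000e+00  0.000000e+00  1.000000e+00]]
[315.17956134 249.24372006]
[ 1.79935560e+02  8.31293800e-02 -3.65560534e+01]
[315.17956134 249.24372006]
[179.75445858  -0.22070433  29.35627844]
[315.17956134 249.24372006]
[-1.79991156e+02  4.75880576e-04  6.63246721e+01]
```

```bash
cat >> h.py <<'E'
def rel(bit,cross,zc,zb=86,f=5.5,o=(250,180)):
    # tool-frame xy of bit bottom & cross from crop pixels
    c=r.calibration("wrist");K=np.array(c["camera_matrix"]);H=np.array(c["hand_eye"]);out=[]
    for (u,v),z in((bit,zb),(cross,zc)):
        out.append(onz((K,H),o[0]+u/f-.5,o[1]+v/f-.5,z)[:2])
    return out,(out[1]-out[0]).round(2)
E
python3 - <<'E'
from h import *
print(rel((376,384),(370,330),107.8))
print("check w10",rel((371.5,401),(375,380),95))
E
```

```text
([array([-0.1,  1.9]), array([0.9, 1.1])], array([ 1. , -0.8]))
check w10 ([array([-2.3,  1.3]), array([-2.4,  1.8])], array([-0.1,  0.5]))
```

```bash
python3 -m jog '[[[1,-0.8,5,0,0,0,20],[0,0,7,0,0,0,20],[0,0,4,0,0,0,20],[0,0,0,0,0,0,20],[0,0,0,0,0,0,20]]]' 100;python3 - <<'E'
from h import *
import pickle
r.camera("top")
s=r.sense(); print(s["tcp_pos"],s["ee_rot"],s["force"],s["ft_torque"])
im=r.camera("wrist");cv2.imwrite("pics/w19.png",im[:,:,::-1])
crop(im,250,180,390,280,5.5,"pics/w19c.png")
E
```

```text
clock: 18.37
tcp_pos: [512.7, 18.0, 161.4]
ee_rot: [-179.9, 0.0, 66.4]
force: [-0.0, -0.2, -1.8]
opening: 22.6
[513.00291198  17.97093995 161.78652932] [-1.79969853e+02  9.87215171e-03  6.64391795e+01] [-0.4827185  -0.18034822 -0.92801971] [0.00355644 0.0070054  0.02242927]
```

View pics/w19c.png

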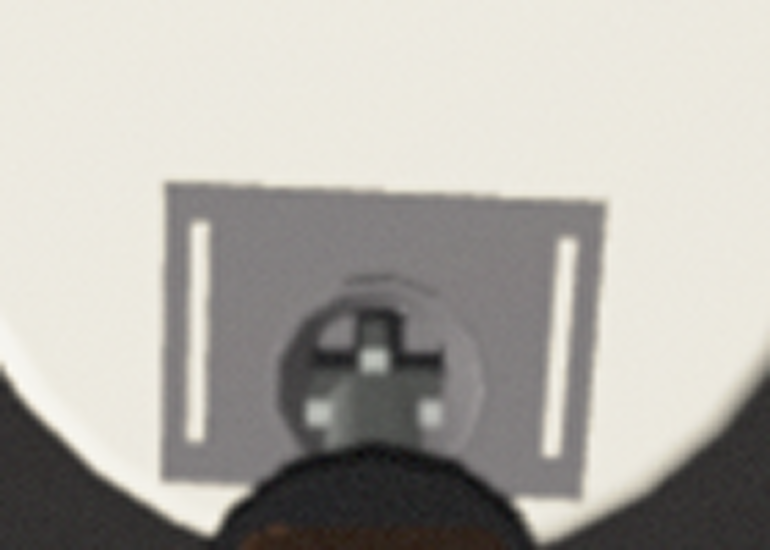

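```bash
python3 - <<'E'
from h import *
print(rel((375.5,384),(379,370),91.8))
E
python3 -m jog '[[[0,0.3,3,0,0,0,20],[0,0,3,0,0,0,20],[0,0,2,0,0,0,20],[0,0,0,0,0,0,20],[0,0,0,0,0,0,20]]]' 100
python3 -m jog '[[[0,0,1,0,0,0,20],[0,0,1,0,0,0,20],[0,0,0.5,0,0,0,20],[0,0,0,0,0,0,20],[0,0,0,0,0,0,20]]]' 100
```

```text
([array([-0.1,  1.8]), array([0. , 2.3])], array([0.1, 0.5]))
clock: 18.88
tcp_pos: [513.3, 17.8, 153.8]
ee_rot: [-180.0, 0.0, 66.4]
force: [-0.2, -0.5, -1.1]
opening: 23.1
clock: 19.3
tcp_pos: [513.5, 17.9, 151.5]
ee_rot: [-180.0, -0.0, 66.5]
force: [0.4, -0.1, -1.5]
opening: 23.0
```

```bash
for i in 1 2; do python3 -m jog '[[[0,0,0,0,0,0.06,20],[0,0,0,0,0,0.06,20],[0,0,0,0,0,0.06,20],[0,0,0,0,0,0,20],[0,0,0,0,0,0,20]]]' 100;python3 -c "
from plant import r
s=r.sense();print(s['ft_torque'].round(3),s['joint_positions'][5].round(1))"; done
```

```text
clock: 19.72
tcp_pos: [513.5, 17.9, 151.6]
ee_rot: [180.0, -0.0, 56.2]
force: [-0.8, 0.1, -1.2]
opening: 22.7
[-0.037  0.024  0.071] 117.5
clock: 20.13
tcp_pos: [513.3, 17.7, 151.5]
ee_rot: [-180.0, 0.0, 46.0]
force: [-1.3, -1.5, -0.8]
opening: 22.7
[-0.23   0.208  0.173] 127.8
```

```bash
python3 -m jog '[[[0,0,0,0,0,0.05,20],[0,0,0,0,0,0.05,20],[0,0,0,0,0,0,20],[0,0,0,0,0,0,20],[0,0,0,0,0,0,20]]]' 100;python3 -c "
from plant import r
s=r.sense();print(s['ft_torque'].round(3),s['joint_positions'][5].round(1))"
```

```text
clock: 20.55
tcp_pos: [513.3, 17.8, 151.5]
ee_rot: [180.0, 0.0, 40.2]
force: [-0.3, -1.4, -0.9]
opening: 23.0
[-0.284  0.362  0.482] 133.5
```

The screw is firmly at its stop: 0.48 N m against 0.05 N m of friction. I'll relax the torque within the play and lift.

```bash
python3 -m jog '[[[0,0,0,0,0,-0.1,20],[0,0,0,0,0,-0.1,20],[0,0,0,0,0,-0.03,20],[0,0,0,0,0,0,20],[0,0,0,0,0,0,20]]]' 100;python3 -c "
from plant import r
s=r.sense();print(s['ft_torque'].round(3),s['joint_positions'].round(1))"
python3 -m jog '[[[0,0,-5,0,0,0,20],[0,0,-10,0,0,0,20],[0,0,-15,0,0,0,20],[-25,0,-10,0,0,0,20],[-15,0,0,0,0,0,20]]]' 100
python3 - <<'E'
from h import *
import pickle
r.camera("top");r.camera("top")
s=r.sense(); print(s["tcp_pos"],s["ee_rot"],s["force"],s["ft_torque"])
pickle.dump(s,open("w20.p","wb"))
im=r.camera("wrist");cv2.imwrite("pics/w20.png",im[:,:,::-1])
crop(im,250,100,410,260,4.5,"pics/w20c.png")
E
```

```text
clock: 20.97
tcp_pos: [513.6, 17.8, 151.5]
ee_rot: [180.0, -0.0, 53.2]
force: [-0.6, -0.8, -1.1]
opening: 22.8
[-0.118  0.148  0.014] [ -6.3  18.9 -23.3  47.8   0.  120.5]
clock: 21.38
tcp_pos: [490.8, -14.9, 194.5]
ee_rot: [179.8, -0.1, 53.3]
force: [0.7, -1.0, -1.1]
opening: 22.9
[489.30390674 -15.23522592 193.02884424] [ 1.79914530e+02 -3.91422955e-02  5.31428883e+01] [-0.04946291  0.8667789  -0.90154457] [-0.00230079 -0.03786684  0.00611818]
```

View pics/w20.png

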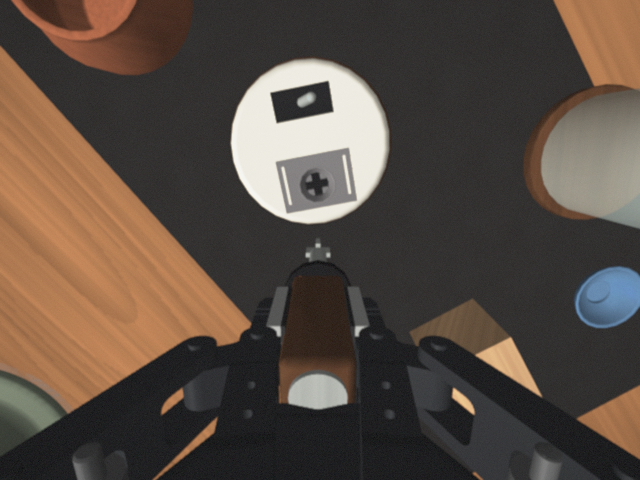

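View pics/w20c.png

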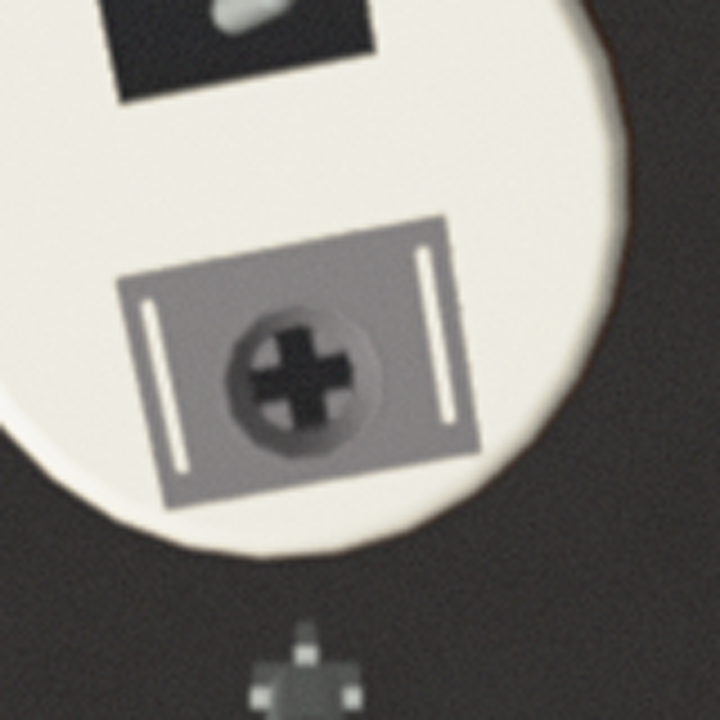

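```bash
python3 -m jog '[[[34.5,4.7,0,0,0,0,20],[34.5,4.7,0,0,0,0,20],[34.5,4.7,0,0,0,0,20],[0,0,0,0,0,0.119,20],[0,0,0,0,0,0.119,20]]]' 100;python3 -m jog '[[[0,0,5,0,0,0.119,20],[0,0,5,0,0,0.119,20],[0,0,5,0,0,0.119,20],[0,0,0,0,0,0,20],[0,0,0,0,0,0,20]]]' 100
python3 - <<'E'
from h import *
import pickle
r.camera("top")
s=r.sense(); print(s["tcp_pos"],s["ee_rot"],s["force"],s["joint_positions"][5])
pickle.dump(s,open("w21.p","wb"))
im=r.camera("wrist");cv2.imwrite("pics/w21.png",im[:,:,::-1])
im=r.camera("scene");crop(im,290,190,430,290,5.5,"pics/s21c.png")
E
```

```text
clock: 21.95
tcp_pos: [564.4, 62.7, 191.2]
ee_rot: [-180.0, -0.1, 39.5]
force: [0.5, -0.2, -1.4]
opening: 22.9
clock: 22.37
tcp_pos: [562.8, 61.0, 176.3]
ee_rot: [-180.0, 0.0, 19.4]
force: [0.5, -0.0, -1.3]
opening: 22.6
[563.04417184  60.85981909 176.66325274] [-1.79982971e+02 -1.26576719e-02  1.93696447e+01] [ 0.65710037  0.62108088 -0.75849933] 159.32117332975727
```

View pics/w21.png

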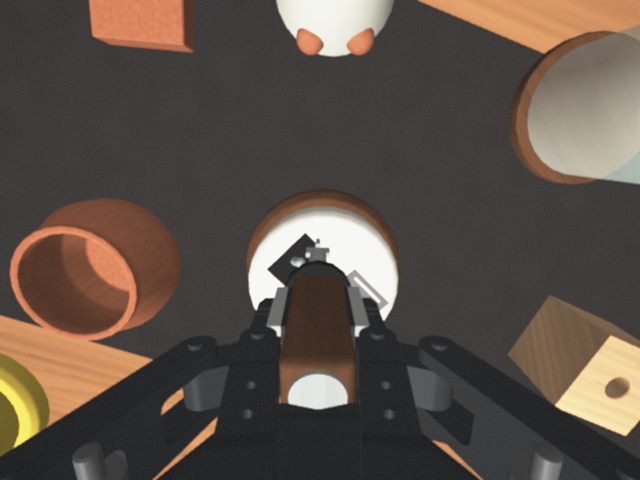

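View pics/s21c.png

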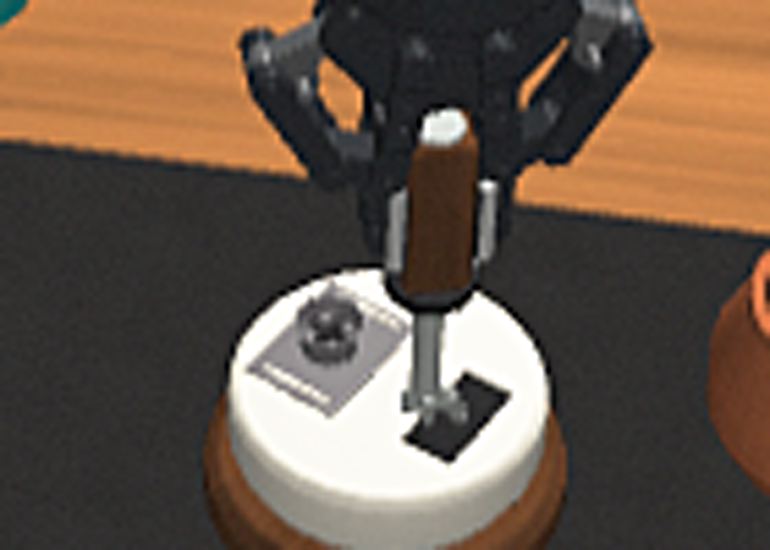

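Run:
```python
from h import *
t=cv2.imread("pics/w21.png")[:,:,::-1]
crop(t,250,190,390,290,5.5,"pics/w21c.png")
```

```text
(no output)
```

View pics/w21c.png

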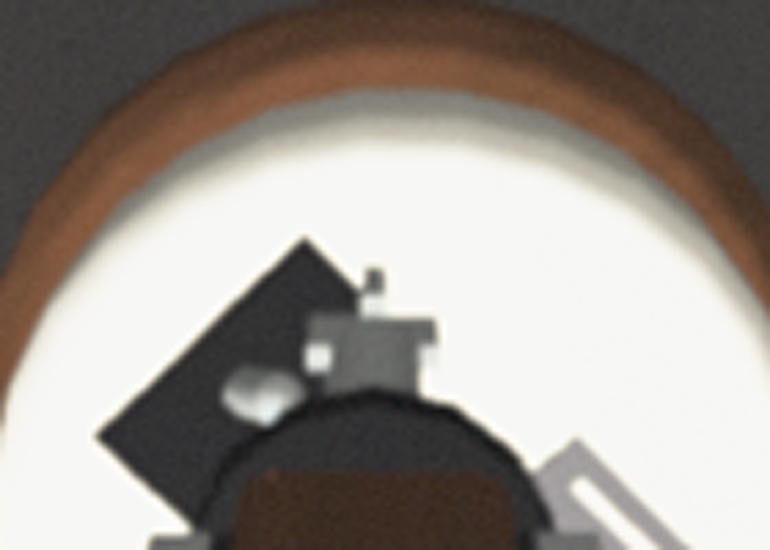

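Run:
```python
from h import *
o,d=rel((375,329),(275,398),98.5,o=(250,190)); print(o,d)
a=np.radians(19.4);w=np.array([[np.cos(a),np.sin(a)],[np.sin(a),-np.cos(a)]])@d
b=np.radians(-116.1);print("world",w,"lamp x,y",w@[np.cos(b),np.sin(b)],w@[-np.sin(b),np.cos(b)])
```

```text
[array([0.9, 0.8]), array([-13. , -12.8])] [-13.9 -13.6]
world [-17.62818634   8.21078841] lamp x,y 0.3818152487651519 -19.442844882264797
```

```bash
python3 -m jog '[[[0,0,8,0,0,0,20],[0,0,8,0,0,0,20],[0,0,4.5,0,0,0,20],[0,0,0,0,0,0,20],[-2.5,-2.5,0,0,0,0,20]]]' 100;python3 -m jog '[[[-2.5,-2.5,0,0,0,0,20],[-2.5,-2.5,0,0,0,0,20],[-2.5,-2.5,0,0,0,0,20],[-2.5,-2.5,0,0,0,0,20],[-2.5,-2.5,0,0,0,0,20]]]' 100; 
python3 -m jog '[[[-1.5,-1.5,0,0,0,0,20],[-1.5,-1.5,0,0,0,0,20],[0,0,0,0,0,0,20],[0,0,0,0,0,0,20],[0,0,0,0,0,0,20]]]' 100
python3 - <<'E'
from h import *
im=r.camera("scene");crop(im,290,190,430,290,5.5,"pics/s22c.png")
im=r.camera("wrist");crop(im,250,190,390,290,5.5,"pics/w22c.png")
E
```

```text
clock: 22.93
tcp_pos: [559.5, 61.6, 155.4]
ee_rot: [-180.0, 0.0, 19.2]
force: [-0.0, 0.3, -1.1]
opening: 23.1
clock: 23.35
tcp_pos: [544.7, 69.3, 157.2]
ee_rot: [179.9, -0.2, 19.2]
force: [2.2, -2.9, 1.1]
opening: 22.4
clock: 23.77
tcp_pos: [541.0, 70.9, 156.5]
ee_rot: [179.9, -0.1, 19.2]
force: [3.5, -3.1, 1.5]
opening: 22.7
```

View pics/s22c.png

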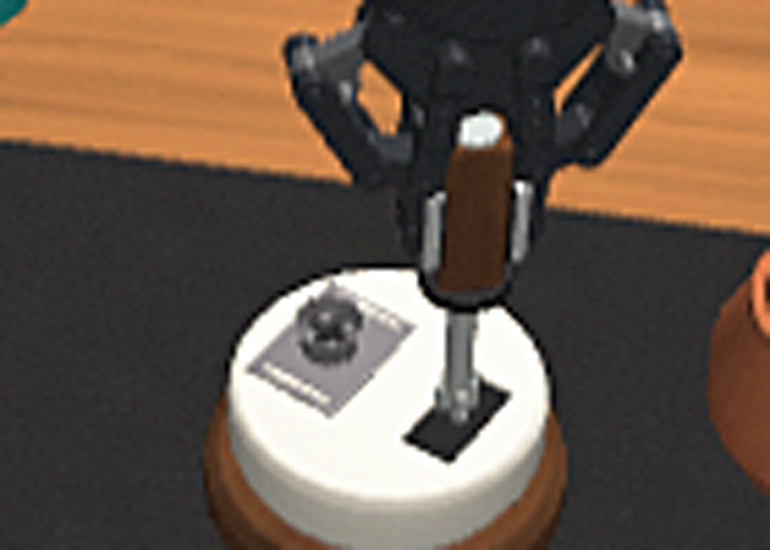

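View pics/w22c.png

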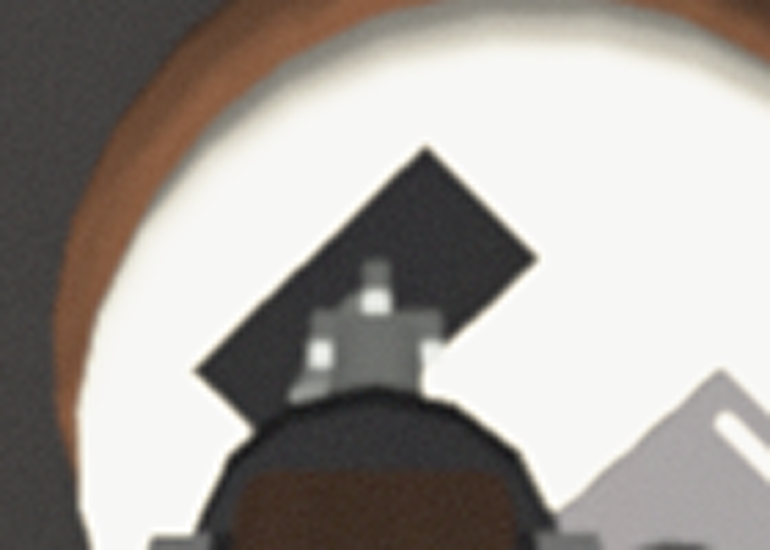

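```bash
python3 -m jog '[[[-1.2,-1.2,0,0,0,0,20],[-0.8,-0.8,0,0,0,0,20],[0,0,0,0,0,0,20],[0,0,0,0,0,0,20],[3,3,0,0,0,0,20]]]' 100; 
python3 -m jog '[[[5,5,0,0,0,0,20],[5,5,-5,0,0,0,20],[5,5,-15,0,0,0,20],[0,0,-15,0,0,0,20],[0,0,0,0,0,0,20]]]' 100
python3 - <<'E'
from h import *
im=r.camera("scene");crop(im,290,190,430,290,5.5,"pics/s23c.png")
im=r.camera("wrist");cv2.imwrite("pics/w23.png",im[:,:,::-1]);crop(im,250,190,390,290,5.5,"pics/w23c.png")
s=r.sense(); print(s["tcp_pos"],s["ee_rot"],s["joint_positions"])
E
```

```text
clock: 24.28
tcp_pos: [541.8, 70.6, 156.4]
ee_rot: [180.0, -0.1, 19.2]
force: [0.7, -0.6, 0.5]
opening: 22.7
clock: 24.7
tcp_pos: [561.5, 61.7, 193.1]
ee_rot: [-180.0, -0.1, 19.2]
force: [0.8, 0.5, -1.4]
opening: 22.6
[560.02953746  61.73334685 190.74918603] [-1.79951144e+02  2.22800136e-02  1.91861342e+01] [-1.23623152e+00  2.18179687e+01 -1.26246051e+01  5.55953535e+01
  3.80106202e-02  1.59577631e+02]
```

View pics/s23c.png

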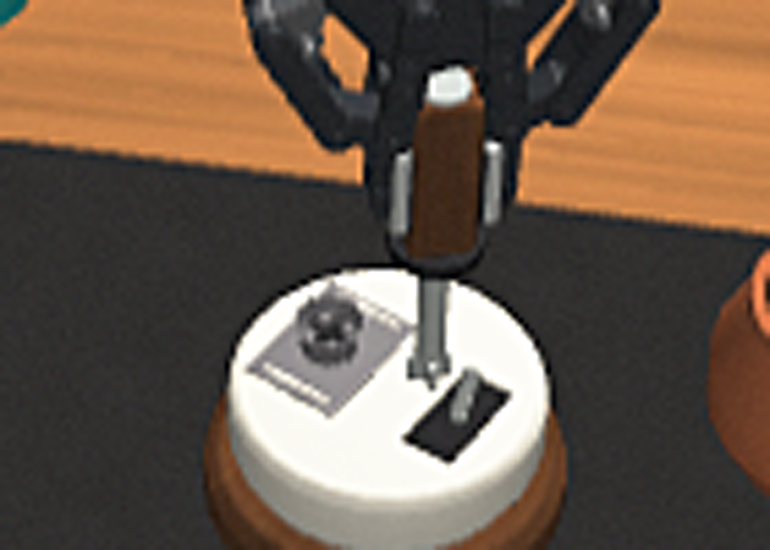

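View pics/w23c.png

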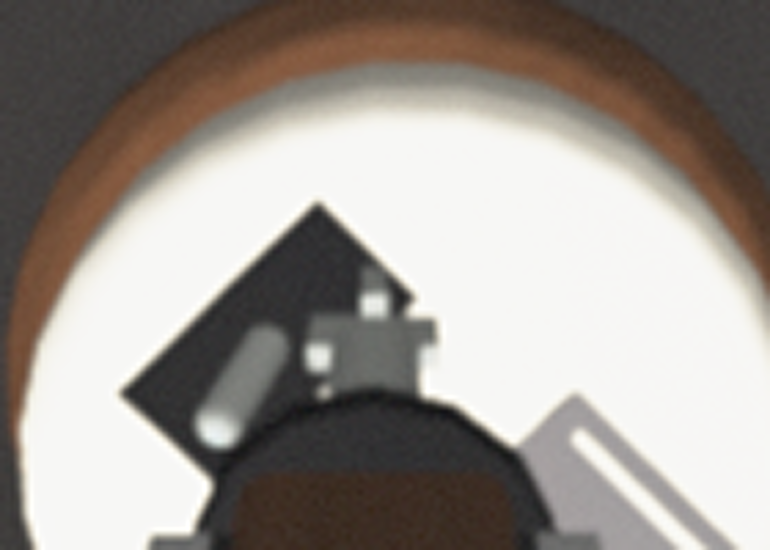

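Run:
```python
from h import *
K=np.array(r.calibration("wrist")["camera_matrix"]);H=np.array(r.calibration("wrist")["hand_eye"])
zt=190.9
a=np.radians(19.2);b=np.radians(-116.1)
R2=np.array([[np.cos(a),np.sin(a)],[np.sin(a),-np.cos(a)]])
L=lambda p:np.array([(R2@p)@[np.cos(b),np.sin(b)],(R2@p)@[-np.sin(b),np.cos(b)]])
g=lambda u,v,z:onz((K,H),250+u/5.5-.5,190+v/5.5-.5,zt-z)[:2]
tip=g(216,425,78.2)
# pocket corners z=60 -> pivot at pocket centre
c=[g(*q,60) for q in((318,202),(413,298),(121,393))]
cen=(c[1]+c[2])/2
print(L(tip-cen),[L(x-cen) for x in c])
```

```text
[-0.13067957 -8.80428435] [array([-10.40322171,  21.90149488]), array([10.3883946 , 21.44466735]), array([-10.3883946 , -21.44466735])]
```

Run:
```python
from h import *
import pickle
t=cv2.imread("pics/w21.png")[:,:,::-1]
crop(t,0,180,200,350,4,"pics/w21j.png")
t=r.camera("top");crop(t,180,200,340,280,5,"pics/t24.png")
```

```text
(no output)
```

View pics/w21j.png

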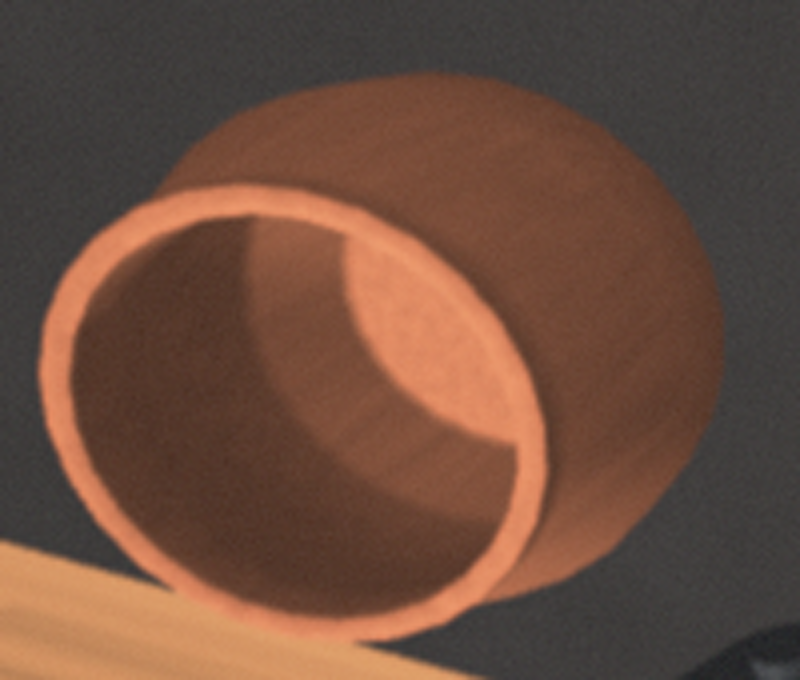

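View pics/t24.png

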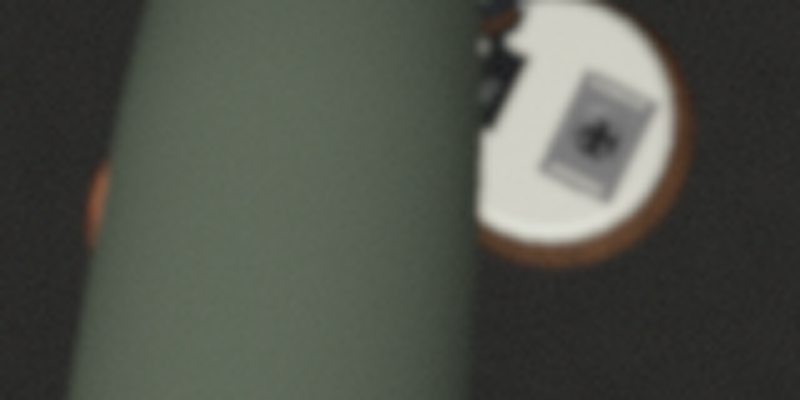

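Run:
```python
from h import *
import pickle
W=cam("wrist",pickle.load(open("w21.p","rb")))
p=[onz(W,u/4-.5,180+v/4-.5,85) for u,v in((40,368),(547,455),(255,185),(350,640),(65,270),(520,560))]
print(p,np.mean(p[:2],0),np.mean(p[2:4],0),np.mean(p,0))
from scipy.optimize import least_squares
q=np.array(p)[:,:2];print(least_squares(lambda x:np.hypot(*(q-x[:2]).T)-x[2],[475,213,44]).x)
print(r.sense()["tcp_pos"])
```

```text
[array([470.9, 268.3,  85. ]), array([484.5, 176.9,  85. ]), array([519.2, 235.5,  85. ]), array([432.4, 205.8,  85. ]), array([491.8, 265.8,  85. ]), array([460.9, 177.6,  85. ])] [477.7 222.6  85. ] [475.8  220.65  85.  ] [476.61666667 221.65        85.        ]
[475.24267062 222.17542834  46.30429724]
[559.41716208  61.74778016 190.12882463]
```

```bash
python3 -m jog '[[[0,0,-2,0,0,-0.12,20],[0,0,-2,0,0,-0.12,20],[0,0,-2,0,0,-0.12,20],[0,0,0,0,0,-0.12,20],[0,0,0,0,0,-0.12,20]]]' 100;python3 -m jog '[[[0,0,0,0,0,-0.12,20],[18.9,-30,0,0,0,0,20],[18.9,-30,0,0,0,0,20],[18.9,-30,0,0,0,0,20],[18.9,-30,0,0,0,0,20]]]' 100; python3 -m jog '[[[18.9,-30,0,0,0,0,20],[0,0,0,0,0,0,20],[0,0,0,0,0,0,20],[0,0,0,0,0,0,20],[0,0,0,0,0,0,20]]]' 100
python3 - <<'E'
from h import *
im=r.camera("wrist");cv2.imwrite("pics/w25.png",im[:,:,::-1])
im=r.camera("scene");crop(im,360,180,540,320,4.4,"pics/s25.png")
s=r.sense(); print(s["tcp_pos"],s["ee_rot"],s["joint_positions"])
E
```

```text
clock: 25.27
tcp_pos: [559.0, 61.8, 195.7]
ee_rot: [-179.9, 0.1, 53.9]
force: [0.9, 1.2, -1.0]
opening: 22.5
clock: 25.68
tcp_pos: [491.1, 187.4, 195.6]
ee_rot: [-179.9, 0.1, 60.4]
force: [0.3, 0.6, -1.0]
opening: 22.8
clock: 26.1
tcp_pos: [476.5, 216.9, 196.5]
ee_rot: [-180.0, 0.0, 60.4]
force: [0.1, -0.5, -1.3]
opening: 22.8
[476.79530321 216.6979453  196.70695769] [-1.79983093e+02  2.39983961e-02  6.03248885e+01] [ 1.63653135e+01  1.74674146e+01 -1.80953518e+01  5.44662445e+01
 -4.48819934e-03  1.36040430e+02]
```

View pics/w25.png

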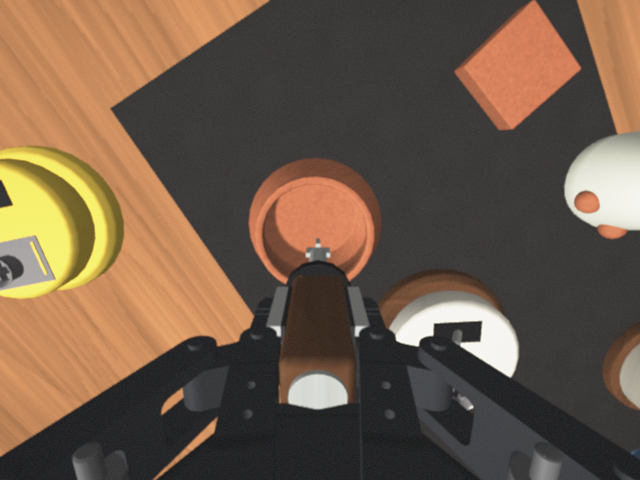

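View pics/s25.png

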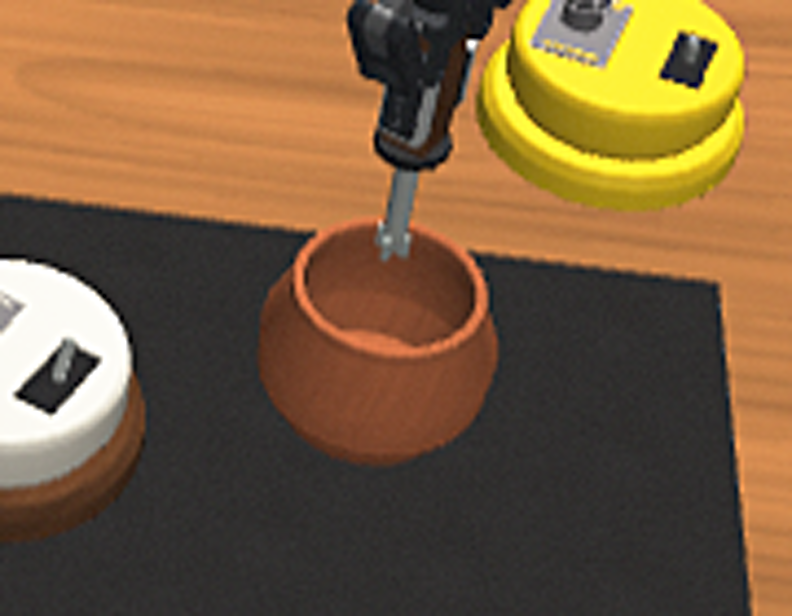

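Run:
```python
from h import *
print(rel((318.2,249.8),(314.5,231),111.7,f=1,o=(0,0)))
```

```text
([array([0.1, 1.7]), array([ 7.1, -1.1])], array([ 7. , -2.8]))
```

```bash
python3 -m jog '[[[2,-2.8,20,0,0,0,20],[0,0,25,0,0,0,20],[0,0,22,0,0,0,20],[0,0,15,0,0,0,20],[0,0,8,0,0,0,20]]]' 100; python3 -m jog '[[[0,0,4,0,0,0,20],[0,0,3,0,0,0,20],[0,0,0,0,0,0,20],[0,0,0,0,0,0,20],[0,0,0,0,0,0,20]]]' 60
python3 - <<'E'
from h import *
im=r.camera("wrist");cv2.imwrite("pics/w26.png",im[:,:,::-1])
im=r.camera("scene");crop(im,360,150,540,310,4.4,"pics/s26.png")
s=r.sense(); print(s["tcp_pos"],s["force"])
E
```

```text
clock: 26.62
tcp_pos: [474.0, 219.5, 104.9]
ee_rot: [-179.9, 0.1, 60.3]
force: [-0.7, -0.7, -1.2]
opening: 22.5
clock: 27.03
tcp_pos: [475.7, 221.0, 100.9]
ee_rot: [179.9, -0.1, 60.4]
force: [0.3, 0.1, -0.8]
opening: 23.0
[475.4390928  221.05690702 100.79134126] [-0.63527681 -1.06948847 -1.26642911]
```

View pics/w26.png

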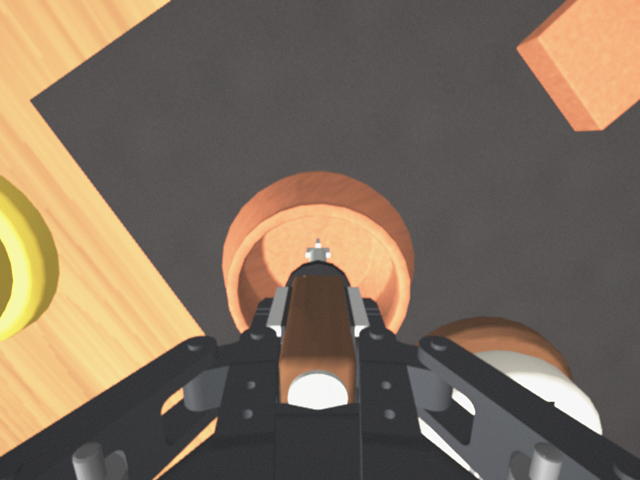

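View pics/s26.png

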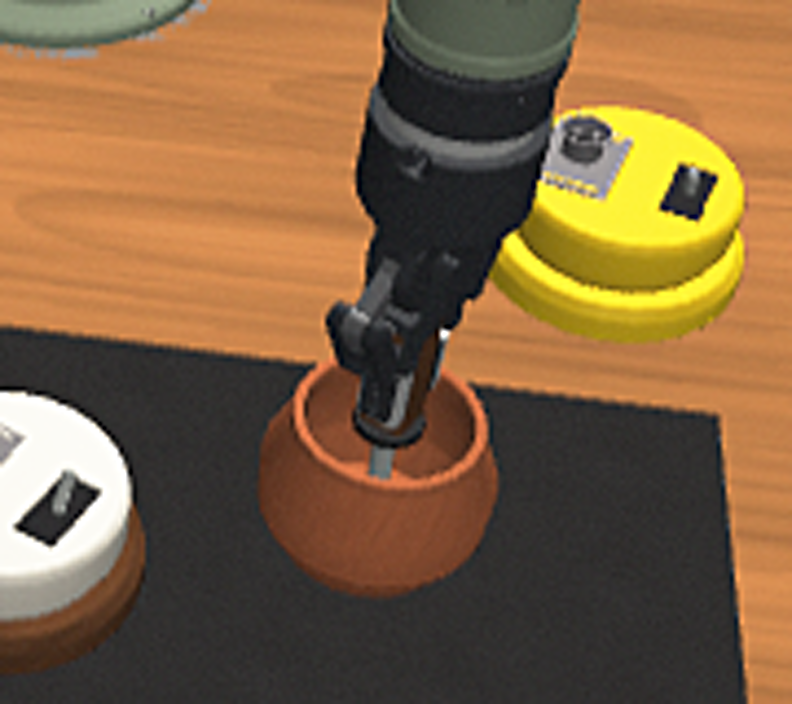

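```bash
python3 -m jog '[[[0,0,2.5,0,0,0,20],[0,0,2,0,0,0,20],[0,0,0,0,0,0,20],[0,0,0,0,0,0,20],[0,0,0,0,0,0,20]]]' 40; python3 -m jog '[[[0,0,0,0,0,0,30],[0,0,0,0,0,0,40],[0,0,0,0,0,0,50],[0,0,0,0,0,0,60],[0,0,0,0,0,0,70]]]' 40;  python3 -m jog '[[[0,0,0,0,0,0,75],[0,0,0,0,0,0,75],[0,0,0,0,0,0,75],[0,0,0,0,0,0,75],[0,0,0,0,0,0,75]]]' 40
python3 - <<'E'
from h import *
im=r.camera("wrist");cv2.imwrite("pics/w27.png",im[:,:,::-1])
im=r.camera("scene");crop(im,360,150,540,310,4.4,"pics/s27.png")
s=r.sense(); print(s["tcp_pos"],s["force"])
E
```

```text
clock: 27.55
tcp_pos: [474.8, 220.9, 95.4]
ee_rot: [-180.0, 0.0, 60.4]
force: [-0.4, 0.0, -0.7]
opening: 22.7
clock: 27.97
tcp_pos: [475.0, 220.9, 95.6]
ee_rot: [180.0, -0.0, 60.4]
force: [0.3, 0.7, 0.5]
opening: 69.4
clock: 28.38
tcp_pos: [474.9, 220.8, 95.5]
ee_rot: [180.0, -0.0, 60.4]
force: [0.6, -0.7, 0.6]
opening: 75.1
[474.88959652 220.84488772  95.50266546] [-0.54641757  0.02039849  0.07030183]
```

View pics/w27.png

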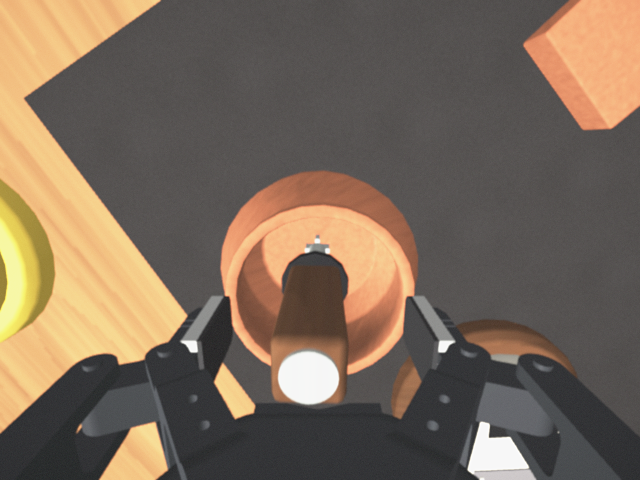

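View pics/s27.png

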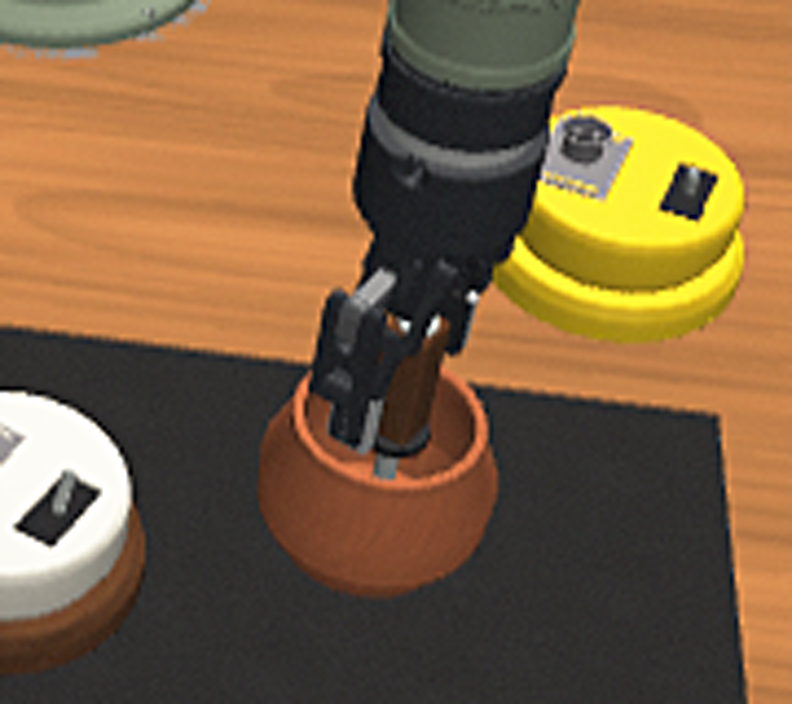

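```bash
python3 -m jog '[[[0,0,-5,0,0,0,85],[0,0,-10,0,0,0,85],[0,0,-15,0,0,0,85],[0,0,-20,0,0,0,85],[0,0,-25,0,0,0,85]]]' 40; python3 -m jog '[[[0,0,-30,0,0,0,85],[0,0,-30,0,0,0,85],[0,0,-30,0,0,0,85],[0,0,0,0,0,0,85],[0,0,0,0,0,0,85]]]' 40
python3 - <<'E'
from h import *
r.camera("top")
im=r.camera("wrist");cv2.imwrite("pics/w28.png",im[:,:,::-1])
im=r.camera("scene");cv2.imwrite("pics/s28.png",im[:,:,::-1])
s=r.sense(); print(s["tcp_pos"],s["force"])
E
```

```text
clock: 28.9
tcp_pos: [474.1, 220.6, 171.2]
ee_rot: [-179.9, 0.1, 60.4]
force: [1.3, 0.6, 0.4]
opening: 85.0
clock: 29.32
tcp_pos: [476.2, 221.3, 263.4]
ee_rot: [179.8, -0.2, 60.4]
force: [0.1, 0.4, 0.4]
opening: 85.1
[474.15636782 220.62678374 259.77024153] [-0.03784631 -0.56513548 -1.00818133]
```

View pics/w28.png

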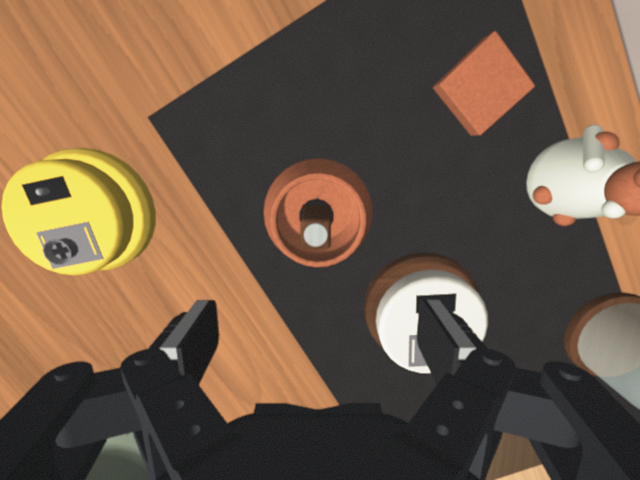

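View pics/s28.png

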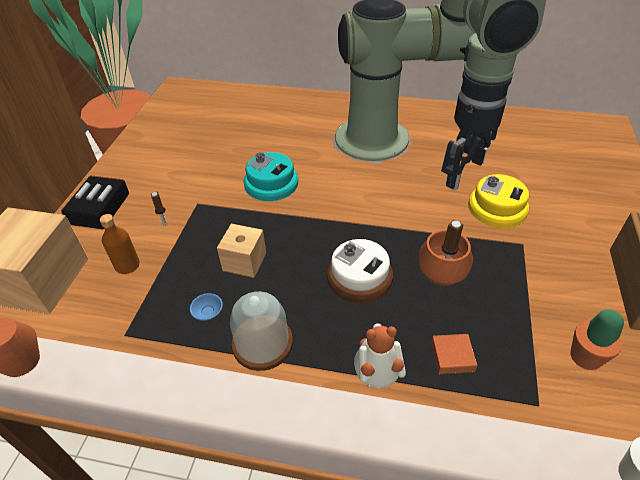

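```bash
python3 -m jog '[[[0,0,0,0,0,0,85],[0,0,0,0,0,0,85],[0,0,0,0,0,0,85],[0,0,0,0,0,0,85],[0,0,0,0,0,0,85]]]' 40
python3 - <<'E'
from h import *
im=r.camera("scene");crop(im,310,190,490,320,4.4,"pics/s29.png")
a=cv2.imread("pics/s28.png")[:,:,::-1];print(np.abs(im[210:290,415:480].astype(int)-a[210:290,415:480]).mean())
E
```

```text
clock: 29.88
tcp_pos: [474.8, 220.8, 260.2]
ee_rot: [-180.0, 0.0, 60.4]
force: [-0.0, -0.1, 0.5]
opening: 84.8
2.2327564102564104
```

View pics/s29.png

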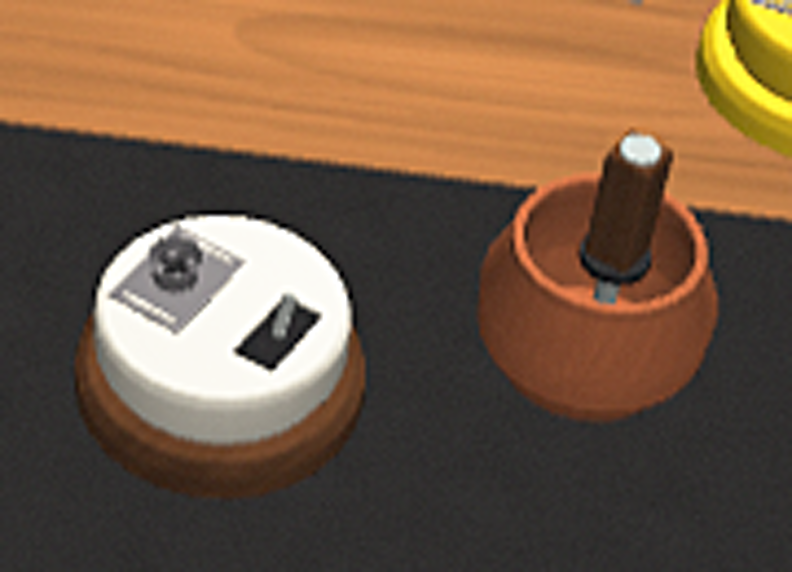

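The picture shows the screwdriver at rest in the upright jar, the toggle flipped over and the screw down.

```bash
python3 -c "
from plant import r
print(r.sign_off())"
```

```text
the job is handed in; nothing more can be done
None
```

The job is done and handed in at about 30 s of the 64 s allowed. The screw is home, the toggle is flipped over and the screwdriver is in the jar.

- **Screw:** I drove it clockwise with the screwdriver to its stop. The slots turned about 257°. At the end of the first stroke I overdrove it, and the bit climbed out of the slots. I seated it again and pressed clockwise: torque rose to about 0.48 N m against 0.05 N m of friction. A picture afterwards put the slots within about 2° of where the first stroke left them. I did not measure the height of the head separately.
- **Toggle:** I pushed it over with the bit. Its tip measured about 8.8 mm past the middle on the other side, where full travel should be 7.8 mm.
- **Screwdriver:** It stands in the upright jar, slightly tilted, and looked the same in pictures taken about half a second apart. The gripper is open and well clear of everything.
- **Left alone:** I never worked near the figurine or the cloche, and both look unmoved in the last full scene picture.
- **Disagreements:** The camera estimates differed by a few mm, up to about 10 mm for the jar. The wrist camera's calibration also shifted by about 2 mm between readings. I therefore aligned the bit to the screw and the jar from the pictures themselves.

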